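# Couple the linkage: taper pin and spring clip

### The arm

A 6-joint arm with a two-finger parallel gripper is mounted at the origin on the work surface. World frame = base frame: x ahead of the robot, y to its left, z up, the work surface at z = 0. Lengths are in m, angles in rad, forces in N, time in s.
With the tool pointing down it reaches from about 0.15 to 0.775 m from the base axis. Payload 6.1 kg.
Tool frame: the origin (TCP) lies at the very end of the fingers, on their centre line; the grasp point (between the pads) lies 19 mm behind it; z points along the fingers, y is the direction in which the jaws open and shut (so a half turn about z gives the same grasp; the last joint's range is limited). The gripper opens to 85 mm and grips with 20 to 120 N. Pads are 22 mm wide; open, the fingers measure 114 mm over their backs; the gripper's body (76 mm by 85 mm) begins 54 mm behind the grasp point. The pads swing forward as they close: fully open they stand 13 mm farther back than shut.
Start: joints at [1.269, 0.126, -0.04, 1.405, 0, 1.571], TCP at [0.156, 0.501, 0.231] pointing down, gripper open.
Joint ranges: [-2.72, 2.72], [-0.95, 1.95], [-1.27, 1.35], [-1.78, 2.02], [-1.46, 1.47], [-3.14, 3.14]. Speed limits (rad/s): [2.39, 2.39, 3.01, 3.14, 3.14, 3.14].

### API

Orientations are given as a 3x3 rotation matrix whose columns are the frame's x, y, z axes.
In Python, from bench import manip gives the robot as it stands.
- The arm moves only by the tool arm_command, never from a script. Its argument "series" is a list that holds one entry, the list of rows, each a list of 7 numbers: the shift along the tool's x, y, z in mm, then the turn, a rotation vector about the tool's x, y, z in degrees, then the opening, from 0 (shut) to 1 (fully open). A call has 1 to 12 rows; each row shifts and turns the pose as measured when the row begins, along the tool's axes as they then stand; what a row does not reach is not made up. A row lasts 1/12 s, in which the tool goes at most 41.7 mm and 7.16 degrees, less where a joint would pass 70% of its speed; a pose out of reach is approached as far as the arm can. A call with a gripper value outside its range is refused whole. The fingers move at their own pace and stop on an object; the grip force is fixed at half the most. Time passes only in rows, so rows that do not move let the fingers close. It gives the time, the measured TCP pose, the force and the opening at its end, in the units of the state.
- manip.observe(): the state, without advancing time (a new reading comes with each control period).
- manip.camera(name): name is "side" or "top" or "wrist"; returns a dict with "color" (480x640x3 uint8, blue, green, red), "range_z" (480x640 float32, m along the optical axis (not along the pixel's ray), 0 where there is no reading), "fx", "fy", "cx", "cy" (pixels), "cam_to_world" (4x4, takes a point from camera to world coordinates). Camera axes: x right, y down, z forward; pixel columns grow to the right and rows downward; lengths in m; the calibration is good to about 2 mm. A picture is of the moment at which its call begins.
- manip.finish_job(): hands the job in, once; it reports no verdict.
Trained networks look in the newest picture that a camera, given by its name, has taken for a name from the list of things; names that differ only in an ending like _2 or _b are one class to them, and where a whole thing is asked for, a point or a joint stands for the part that bears it (a point fixed in the world has none). Each returns a list of dicts, best first, with "p" (0 to 1); they miss things now and then, are a little off and sometimes report something else, mostly with a low value. They report only what shows in the picture. A call takes as long as a camera call. They do not tell look-alikes from the thing itself.
- manip.boxes_of(name, camera): "extent" ([left, top, right, bottom] in pixels, round what is visible of it).
The state is a dict: "clock": time; "q": joint angles; "joint_velocities": joint speeds; "joint_torque": joint torques, N m; "tcp_pos": TCP position; "eef_rot": TCP orientation; "force": force on the tool from outside, world axes, zero at the start; "wrist_torque": the same for the moment, N m; "opening": finger opening in m.
Only numpy, scipy, OpenCV 4.12 (cv2) and the standard library are available. Lean on these libraries where they do the work, as an engineer would, in place of code of your own. Each camera call takes 0.05 s, during which the arm holds its last target.

### The job

Connect the swinging link to the bracket: take the necked taper pin out of the parking block and drive it down through the bracket's top lug and the link's eye, pulling them into line, until its collar sits flush on the lug. Then push the spring clip sideways, jaws first, onto the pin's neck under the link until it snaps fully home, lying level, and let go. Leave the plain pin in its hole and do not disturb the other things on the bench.

Things in the scene. Friction and masses are not known exactly. Their poses are not given: they have to be found in the camera images.
- bore (a point): Top lug of the fixed steel bracket: centre of its hole's mouth on the lug's upper face, 98 mm above the bench. Axes are the bracket's: z up, -x the open front from which the clip is pushed on. Hole 23.5 mm wide, chamfered. The lug is a plate 50 x 50 x 14 mm carried by a 50 x 24 mm column whose middle is 57 mm to +y. Below it lie the link's eye, an open window 38 mm high, and the base plate.
- bracket: The bracket; origin on the bench under the hole axis. Its flat base plate (top 30 mm above the bench) reaches from 100 mm in front (-x) of the hole axis to 40 mm behind, and from 75 mm to +y to 155 mm to -y; the link's post stands 125 mm to -y. A 24.5 mm through hole in the base plate, in line with the lug's hole, takes the pin's foot.
- link_eye (a point): Centre of the hole (23.5 mm) in the link's eye, upper face, 82 mm above the bench. Link: flat steel bar 14 mm thick, 26 mm wide, eye 46 mm square, swinging stiffly about the post 125 mm to -y. It starts 2 to 4.5 mm out of line with the lug's hole, held by friction only (about 1 N at the eye); the pin's tapered foot pulls it into line.
- link (a joint): Swing of the link (rad), 0 = eye exactly in line with the lug's hole.
- pin_knob (a point): Middle of the grip knob (26 mm wide cylinder, 39 mm tall) on top of the upright necked taper pin, steel, about 0.3 kg, 140 mm tall, 120.5 mm above its foot. It starts standing in either hole of the parking block, foot 18 mm above the bench. Home: foot 3 mm and top 143 mm above the bench.
- pin_collar (a point): Centre of the underside of the pin's collar, 95 mm above its foot; it lies on point bore when home. Pin from the foot up: cone 12 to 22 mm wide (0-17 mm), foot 22 wide (17-25), neck 14 wide (25-49), short cone, shank 22 wide (54-95), collar 38 wide (95-101), knob (101-140).
- pin_neck (a point): Point on the axis of the pin's neck where the clip belongs: 37 mm above the foot, 40 mm above the bench when home, where the neck is free from the base plate up to 52 mm; so the clip can be slid on a few mm above the base plate and then settles.
- plain_head (a point): A plain straight pin without a neck (not wanted): middle of its flat 52 mm wide, 12 mm thick disc head, standing in the other hole of the parking block; head top 125 mm above the bench.
- stand: Parking block, aluminium, fixed, 75 x 155 x 40 mm, origin under its middle; two 24.5 mm holes, 22 mm deep, at 45 mm to +y and -y.
- clip_fin (a point): Grip point of the spring clip (steel, 0.2 kg, 149 mm long, 14 mm thick, 52 mm wide), lying flat on the bench: the middle of its upright fin (34 mm along x, 12 mm thick along y, 48 mm tall from the clip's underside), 28 mm above the underside. x points to the open jaws, z up. The pocket is 85 mm ahead (+x).
- clip_seat (a point): Centre of the clip's pocket, 7 mm above its underside, axes as the fin's. Two sprung jaws; their flared mouth, 30 mm wide, ends 33 mm ahead of the pocket, narrows to 9 mm and snaps over the 14 mm neck; pushing on takes about 4 to 10 N. Home: on the neck axis, the clip resting on the base plate, this point 37 mm above the bench.
- jaw_l (a joint): Opening of the clip's left jaw (rad): 0 closed, about 0.07 while the neck passes.
- jaw_r (a joint): Same for the right jaw.
- mug_mid (a point): Bystander: earthenware mug, 82 mm wide, 95 mm tall, middle.
- oil_bottle_mid (a point): Bystander: tall round oil bottle with a cap, 64 mm wide, 190 mm tall, middle.
- tape_roll_mid (a point): Bystander: roll of tape lying flat, 104 mm wide, 48 mm tall, middle.
- tin_mid (a point): Bystander: round tin, 76 mm wide, 70 mm tall, middle.
- cap_mid (a point): Bystander: black turned plastic cap, 56 mm wide, 40 mm tall, middle.
- spanner_grip (a point): Bystander: spanner lying flat, its handle.
- driver_grip (a point): Bystander: screwdriver lying flat, its handle.
- clip: The spring clip as a whole: origin on its underside, 35 mm ahead of the fin's middle; axes as the fin's.
There are look-alikes about, which are no part of the job. What is shaped like the clip but turquoise is not meant. What is shaped like the part that bears pin_knob but pink is not meant.

How it is judged:
On the way, in this order (a step that is already met when the one before it is completed fails the run):
1. the taper pin is home: collar flush on the lug, link in line (horizontal distance between pin_collar and bore below 0.003 m and z of pin_collar in the frame of bore between -0.003 and 0.003 m and angle between pin_collar's own z axis and vertical below 0.06 rad), for 0.2 s.
2. the clip has snapped home on the pin's neck (all of step 1 and horizontal distance between clip_seat and pin_neck below 0.0035 m and z of clip_seat in the frame of pin_neck between -0.006 and 0.01 m and angle between clip_seat's own z axis and vertical below 0.12 rad and value of joint each of jaw_l, jaw_r below 0.03 rad), for 0.2 s.
At the end, for the whole second after the job is handed in: Pin upright within 3.4 degrees, collar within 3 mm of the lug face and hole centre, link within 0.02 rad of line; clip pocket within 3.5 mm of the neck axis and -6 to +10 mm of the neck point in height, level within 7 degrees, jaws closed (below 0.03 rad), at rest, released (all of step 2 and linear speed of clip below 0.02 m/s and value of joint link between -0.02 and 0.02 rad); the robot touches nothing.
It fails at once if a bystander was shifted by more than 30 mm (distance of any of mug_mid, oil_bottle_mid, tape_roll_mid, tin_mid, cap_mid, spanner_grip, driver_grip from where it was at the start of the episode above 0.03 m).
It fails at once if the plain pin was pulled from its hole (distance of plain_head from where it was at the start of the episode above 0.015 m).
It also fails if it takes over 72 s, if anything falls off the work surface, if the arm or the gripper's body presses on something with over 40 N, if the wrist force passes 120 N, or if a joint passes its speed limit or range.

## Working session

There is one attempt and no reset: what is moved stays moved. The work goes in short steps, Python scripts to look and compute and a tool call to move; the robot and the scene stay as the last step left them, time stands still between calls to the robot, and variables do not carry over. Pictures are saved under pics/ and viewed, and the job is handed in when it is done.

Besides the shell and the picture viewer there is one more tool, called after "Call:" as name(argument=value, ...), one argument or row to a line, values as JSON. arm_command: Moves the arm, as the interface text tells. Its arguments: {"type":"object","properties":{"series":{"type":"array"}},"required":["series"]}

```bash
ls -la && mkdir -p pics && python3 - <<'E'
from bench import manip
import cv2,numpy as np
s=manip.observe()
for k,v in s.items(): print(k,np.round(v,3).tolist())
for n in ["top","side"]:
    c=manip.camera(n)
    cv2.imwrite(f"pics/{n}0.png",c["color"]); np.save(f"pics/{n}0.npy",c["range_z"])
    print(n,c["fx"],c["fy"],c["cx"],c["cy"],np.round(c["cam_to_world"],3).tolist())
    for nm in ["bracket","pin_knob","plain_head","clip_fin","clip_seat","stand","link_eye","bore","clip"]:
        try: print(nm,[(np.round(b["extent"]).tolist(),round(b["p"],2)) for b in manip.boxes_of(nm,n)][:4])
        except Exception as e: print(nm,e)
E
```

```text
total 12
drwxr-xr-x  3 agent agent 4096 Dec  6 06:53 .
drwxr-xr-x 23 root  root  4096 Dec  6 06:53 ..
drwxr-xr-x  2 agent agent 4096 Dec  6 06:53 pics
clock 0.0
q [1.269, 0.126, -0.041, 1.405, 0.0, 1.571]
joint_velocities [-0.001, -0.001, 0.001, 0.001, -0.001, 0.001]
joint_torque [-0.001, -43.591, 35.292, 0.017, -0.0, 0.0]
tcp_pos [0.156, 0.501, 0.231]
eef_rot [[-0.955, 0.297, -0.0], [0.297, 0.955, -0.002], [0.0, -0.002, -1.0]]
force [-0.372, 0.053, -0.527]
wrist_torque [-0.019, -0.026, 0.022]
opening 0.086
top 590.0193911313148 590.0193911313148 324.8701398937008 239.88004598064938 [[-0.028, -0.999, 0.037, 0.517], [-0.999, 0.027, -0.024, -0.01], [0.023, -0.037, -0.999, 1.496], [0.0, 0.0, 0.0, 1.0]]
bracket []
pin_knob [([126.0, 261.0, 152.0, 277.0], 0.86), ([125.0, 318.0, 149.0, 333.0], 0.86)]
plain_head [([160.0, 238.0, 182.0, 262.0], 0.74)]
clip_fin [([481.0, 289.0, 511.0, 350.0], 0.74), ([441.0, 234.0, 463.0, 287.0], 0.65)]
clip_seat [([481.0, 290.0, 508.0, 348.0], 0.66), ([441.0, 233.0, 447.0, 251.0], 0.18)]
stand [([133.0, 234.0, 201.0, 289.0], 0.75), ([440.0, 230.0, 464.0, 288
[... 515 characters left out ...]
.0, 429.0, 420.0, 471.0], 0.64), ([182.0, 324.0, 274.0, 348.0], 0.64), ([302.0, 378.0, 329.0, 414.0], 0.53)]
plain_head [([301.0, 376.0, 332.0, 416.0], 0.66)]
clip_fin [([290.0, 393.0, 366.0, 478.0], 0.73), ([379.0, 140.0, 432.0, 168.0], 0.64), ([317.0, 172.0, 375.0, 189.0], 0.6)]
clip_seat [([322.0, 172.0, 375.0, 192.0], 0.79), ([373.0, 142.0, 433.0, 169.0], 0.75), ([330.0, 414.0, 352.0, 457.0], 0.5)]
stand [([295.0, 393.0, 366.0, 479.0], 0.77), ([247.0, 167.0, 309.0, 197.0], 0.53)]
link_eye [([292.0, 222.0, 311.0, 267.0], 0.94)]
bore [([272.0, 223.0, 343.0, 320.0], 0.68)]
clip [([373.0, 142.0, 431.0, 168.0], 0.81), ([317.0, 172.0, 375.0, 191.0], 0.59), ([184.0, 324.0, 277.0, 346.0], 0.46)]
```

View pics/top0.png

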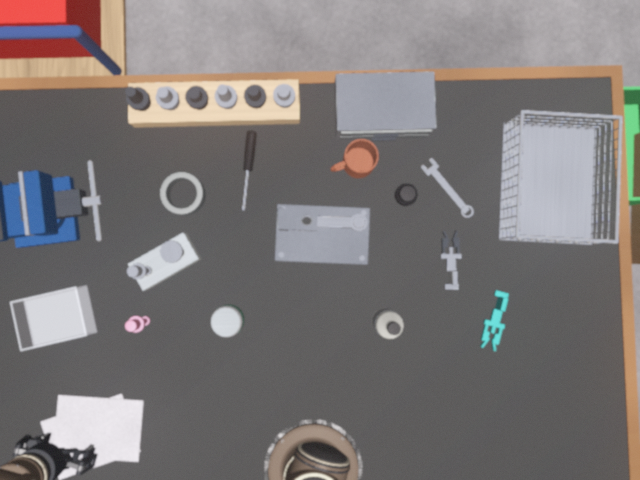

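View pics/side0.png

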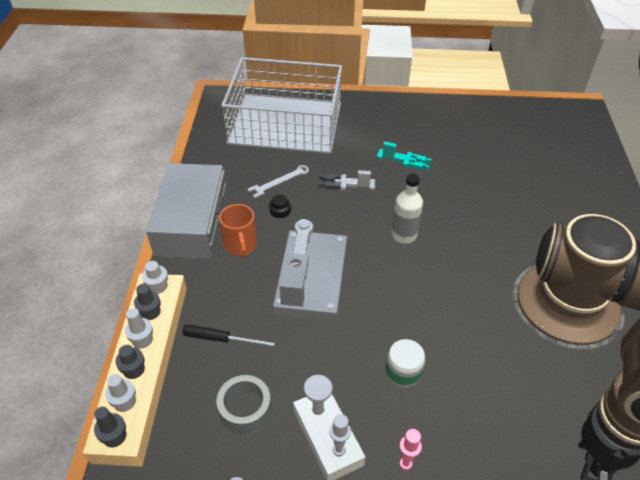

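```bash
cat > h.py <<'E'
import numpy as np,cv2
def pts(c,rz=None):
    rz=c["range_z"]; v,u=np.mgrid[0:480,0:640]
    P=np.stack([(u-c["cx"])/c["fx"]*rz,(v-c["cy"])/c["fy"]*rz,rz],-1)
    M=np.array(c["cam_to_world"]); W=P@M[:3,:3].T+M[:3,3]; W[rz<=0]=np.nan
    return W
E
python3 - <<'E'
from bench import manip
import cv2,numpy as np
from h import *
c=manip.camera("top"); W=pts(c); im=c["color"]
np.save("pics/topW.npy",W); np.save("pics/topim.npy",im)
def crop(a,x0,y0,w,h,s): return cv2.resize(a[y0:y0+h,x0:x0+w],None,fx=s,fy=s,interpolation=cv2.INTER_CUBIC)
A=crop(im,265,195,115,75,3.4);B=crop(im,120,225,90,60,4.4)
C=crop(im,430,220,90,140,3.4)
for i,x in enumerate([A,B,C]): x=x; 
H=max(C.shape[0],A.shape[0]+B.shape[0]);o=np.zeros((H,A.shape[1]+10+C.shape[1]+10,3),np.uint8)
o[:A.shape[0],:A.shape[1]]=A;o[A.shape[0]:A.shape[0]+B.shape[0],:min(B.shape[1],A.shape[1]+10)]=B[:,:A.shape[1]+10];o[:C.shape[0],A.shape[1]+10:A.shape[1]+10+C.shape[1]]=C
print(o.shape);cv2.imwrite("pics/crops.png",o)
s=manip.camera("side");np.save("pics/sideW.npy",pts(s));np.save("pics/sideim.npy",s["color"])
cv2.imwrite("pics/sidecrop.png",np.hstack([crop(s["color"],260,210,100,120,4),crop(s["color"],290,370,100,110,4)[:480].copy() if 0 else cv2.resize(s["color"][370:480,290:390],(400,480))]))
def st(n,u0,v0,u1,v1,z0,z1):
    P=W[v0:v1,u0:u1].reshape(-1,3);P=P[(P[:,2]>z0)&(P[:,2]<z1)];print(n,len(P),np.round(np.nanmean(P,0),4),np.round(np.percentile(P,[2,98],axis=0),3).tolist() if len(P) else '')
st("table",200,350,260,400,-.05,.05)
st("knob",120,250,165,285,.12,.2);st("disc",155,230,190,270,.11,.14);st("stand",125,230,205,295,.03,.05)
st("base",265,195,380,270,.024,.036);st("lug",265,195,380,270,.09,.11);st("link",265,195,380,270,.075,.09)
st("clip",435,225,470,295,.008,.03);st("fin",435,225,470,295,.035,.06)
E
```

```text
(519, 717, 3)
table 2987 [0.2404 0.203  0.0006] [[0.181, 0.131, -0.006], [0.3, 0.275, 0.007]]
knob 240 [0.5144 0.3805 0.1419] [[0.493, 0.33, 0.12], [0.551, 0.405, 0.163]]
disc 405 [0.5512 0.3143 0.1256] [[0.528, 0.291, 0.12], [0.574, 0.338, 0.131]]
stand 1384 [0.5259 0.3514 0.0405] [[0.471, 0.279, 0.034], [0.589, 0.421, 0.047]]
base 3465 [ 0.5719 -0.0425  0.0305] [[0.516, -0.149, 0.025], [0.656, 0.074, 0.035]]
lug 860 [0.619  0.0086 0.098 ] [[0.595, -0.131, 0.091], [0.645, 0.067, 0.104]]
link 542 [ 0.6117 -0.0757  0.0827] [[0.592, -0.141, 0.076], [0.628, 0.01, 0.089]]
clip 521 [ 0.5232 -0.3603  0.014 ] [[0.441, -0.385, 0.008], [0.584, -0.337, 0.024]]
fin 79 [ 0.4683 -0.3588  0.0469] [[0.452, -0.365, 0.038], [0.484, -0.354, 0.054]]
```

View pics/crops.png

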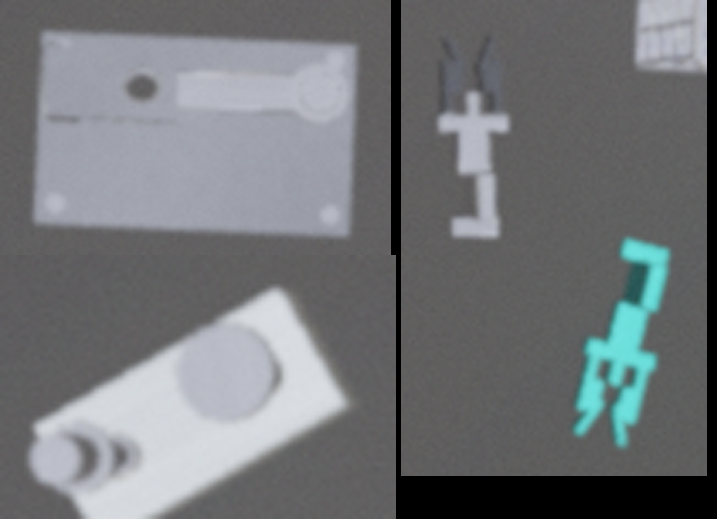

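View pics/sidecrop.png

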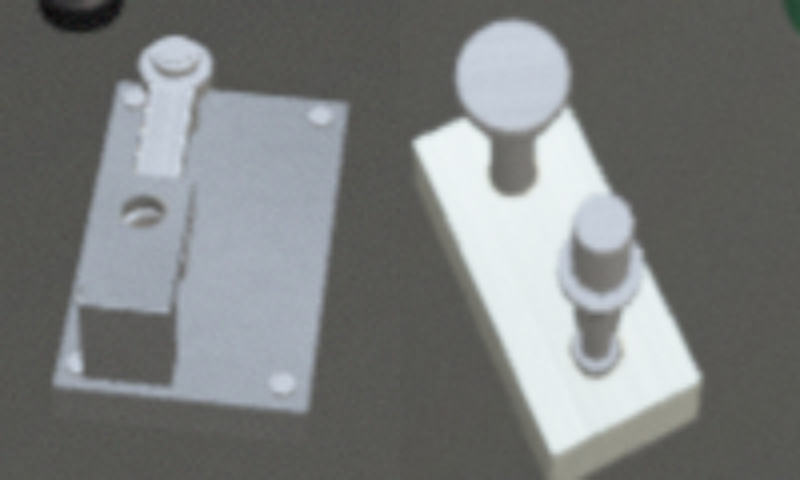

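```bash
cat >> h.py <<'E'
def ray(c,u,v,z):
    M=np.array(c["cam_to_world"]);d=M[:3,:3]@np.array([(u-c["cx"])/c["fx"],(v-c["cy"])/c["fy"],1.]);o=M[:3,3]
    return o+d*(z-o[2])/d[2]
def rect(P):
    P=P[~np.isnan(P).any(1)]
    return cv2.minAreaRect((P[:,:2]*1000).astype(np.float32))
E
python3 - <<'E'
from bench import manip
import cv2,numpy as np
from h import *
C={n:manip.camera(n) for n in ("top","side")}
WW={n:pts(C[n]) for n in C}
# hole centroid in image
for n,(u,v,r) in {"top":(307,221,7),"side":(295,263,9)}.items():
    g=cv2.cvtColor(C[n]["color"],cv2.COLOR_BGR2GRAY).astype(float)
    sub=g[v-r:v+r+1,u-r:u+r+1]; 
    w=np.clip(np.median(sub)-15-sub,0,None); yy,xx=np.mgrid[-r:r+1,-r:r+1]
    uc,vc=u+(w*xx).sum()/w.sum(),v+(w*yy).sum()/w.sum()
    print(n,"hole",uc,vc,ray(C[n],uc,vc,.098))
W=WW["top"];P=W[195:272,262:382].reshape(-1,3)
print("base",rect(P[(P[:,2]>.022)]))
def sel(W,lo,hi):
    P=W.reshape(-1,3); return P[((P>lo)&(P<hi)).all(1)]
for n in WW:
    W=WW[n];print(n)
    P=sel(W,[.4,.25,.03],[.65,.48,.048]);print("stand",rect(P),len(P))
    P=sel(W,[.45,.34,.15],[.56,.45,.17]);print("knobtop",P.mean(0),cv2.minEnclosingCircle((P[:,:2]*1000).astype(np.float32)),len(P))
    P=sel(W,[.5,.27,.118],[.6,.36,.132]);print("disc",P.mean(0),len(P))
    P=sel(W,[.4,-.42,.005],[.62,-.3,.03]);print("clip",rect(P),len(P))
    P=sel(W,[.4,-.42,.041],[.56,-.3,.055]);print("fin",P.mean(0),rect(P),len(P))
    P=sel(W,[.55,-.03,.092],[.68,.09,.104]);print("lug",P.mean(0),rect(P),len(P))
    P=sel(W,[.55,-.1,.076],[.68,-.03,.088]);print("link",P.mean(0),rect(P),len(P))
E
```

```text
top hole 306.22944849115504 220.36836628511966 [ 6.15257671e-01 -1.11164030e-04  9.80000000e-02]
side hole 295.6725394896719 261.57594167679224 [ 0.61641137 -0.00093772  0.098     ]
base ((586.3065795898438, -37.37653350830078), (230.2966766357422, 140.29977416992188), 86.10099792480469)
top
stand ((561.4736938476562, 347.4412536621094), (124.90319061279297, 200.10208129882812), 29.084171295166016) 1388
knobtop [0.50828678 0.39313068 0.15847364] ((508.0226745605469, 393.9761962890625), 12.872267723083496) 110
disc [0.55134008 0.31447414 0.12568081] 394
clip ((509.64508056640625, -360.2315979003906), (119.16181945800781, 215.93731689453125), 89.98982238769531) 801
fin [ 0.46873203 -0.35934884  0.04811161] ((468.2528076171875, -359.02581787109375), (11.767890930175781, 32.25983810424805), 89.09517669677734) 70
lug [0.62006962 0.0245859  0.09833252] ((620.3204345703125, 22.3592586517334), (93.59829711914062, 50.28654479980469), 85.98641967773438) 734
link [ 0.61321599 -0.06428009  0.08243605] ((613.1898193359375, -65.37001037597656), (69.6488265991211, 24.720680236816406), 88.58062744140625) 307
side
stand ((550.3388671875, 339.52471923828125), (115.47492218017578, 221.02781677246094), 47.95420455932617) 2467
knobtop [0.50840906 0.39522645 0.15684158] ((508.324951171875, 394.3638000488281), 13.046782493591309) 189
disc [0.55104466 0.31655829 0.12416679] 606
clip ((510.2273254394531, -356.5487976074219), (207.0767822265625, 109.95049285888672), 0.2526082396507263) 556
fin [ 0.46966932 -0.3588424   0.04602655] ((469.3362731933594, -361.2304992675781), (19.459264755249023, 31.973737716674805), 86.79859924316406) 58
lug [0.62000585 0.02579885 0.09721032] ((619.8556518554688, 22.089004516601562), (100.6405029296875, 50.6340217590332), 86.32241821289062) 761
link [ 0.61200021 -0.06960773  0.08146664] ((612.6320190429688, -68.4706039428711), (62.14739990234375, 26.364362716674805), 86.66780090332031) 222
```

```bash
cat >> h.py <<'E'
from scipy.spatial.transform import Rotation as Rn
def downR(yawy):  # tool y at world angle yawy deg, z down
    a=np.radians(yawy); y=np.array([np.cos(a),np.sin(a),0]); z=np.array([0,0,-1.]); return np.stack([np.cross(y,z),y,z],1)
def plan(s,pos,yawy,n,op,nd=1):
    p0=np.array(s["tcp_pos"]);R0=np.array(s["eef_rot"]);R1=downR(yawy)
    rv=Rn.from_matrix(R0.T@R1).as_rotvec(); d=np.array(pos)-p0; rows=[]
    for i in range(n):
        R=R0@Rn.from_rotvec(rv*i/n).as_matrix()
        rows.append(np.round(np.r_[R.T@d*1000/n,np.degrees(rv)/n,op],nd).tolist())
    print(rows)
def now(s):
    R=np.array(s["eef_rot"]);print("t",round(s["clock"],2),"tcp",np.round(np.array(s["tcp_pos"])*1000,1),"yawy",round(np.degrees(np.arctan2(R[1,1],R[0,1])),1),"tilt",np.round(R[:2,2],3),"q",np.round(s["q"],2),"F",np.round(s["force"],1),"op",round(s["opening"]*1000,1))
E
python3 - <<'E'
from bench import manip
from h import *
s=manip.observe();now(s)
plan(s,[.508,.394,.235],28.7,12,1)
E
```

```text
t 1.2 tcp [156.1 501.3 231.3] yawy 72.7 tilt [-0. -0.] q [ 1.27  0.13 -0.04  1.41 -0.    1.57] F [ 0.2 -0.1  0.5] op 85.6
[[-30.7, 0.2, -0.3, -0.0, 0.0, 3.7, 1.0], [-30.6, 2.1, -0.3, -0.0, 0.0, 3.7, 1.0], [-30.4, 4.1, -0.3, -0.0, 0.0, 3.7, 1.0], [-30.1, 6.0, -0.3, -0.0, 0.0, 3.7, 1.0], [-29.6, 7.9, -0.3, -0.0, 0.0, 3.7, 1.0], [-29.0, 9.8, -0.3, -0.0, 0.0, 3.7, 1.0], [-28.4, 11.7, -0.3, -0.0, 0.0, 3.7, 1.0], [-27.6, 13.4, -0.3, -0.0, 0.0, 3.7, 1.0], [-26.6, 15.2, -0.3, -0.0, 0.0, 3.7, 1.0], [-25.6, 16.9, -0.3, -0.0, 0.0, 3.7, 1.0], [-24.5, 18.5, -0.3, -0.0, 0.0, 3.7, 1.0], [-23.3, 20.0, -0.3, -0.0, 0.0, 3.7, 1.0]]
```

Candidates for the pin, in top-camera pixels:
- Grey knobbed pin in the parking block at (138,270). This is the one I choose: it is grey, collared and has a knob.
- Pink one at (137,325). This is the look-alike.
- Wide-disc plain pin at (172,250). Not wanted.
- Pegs in the wooden rack at (140–285,97). Not part of the job.

For the clip, the grey one at (452,262) is chosen and the turquoise one at (495,320) is rejected. The close crops confirmed both choices.

Call:
arm_command(
  series=[
    [[-30.7, 0.2, -0.3, 0, 0, 3.7, 1], [-30.6, 2, -0.3, 0, 0, 3.7, 1], [-30.4, 4, -0.3, 0, 0, 3.7, 1], [-30, 6, -0.3, 0, 0, 3.7, 1], [-29.6, 8, -0.3, 0, 0, 3.7, 1], [-29, 10, -0.3, 0, 0, 3.7, 1], [-28.4, 11.7, -0.3, 0, 0, 3.7, 1], [-27.6, 13.4, -0.3, 0, 0, 3.7, 1], [-26.6, 15.2, -0.3, 0, 0, 3.7, 1], [-25.6, 17, -0.3, 0, 0, 3.7, 1], [-24.5, 18.5, -0.3, 0, 0, 3.7, 1], [-23.3, 20, -0.3, 0, 0, 3.7, 1]],
  ],
)

```text
clock: 2.2
tcp_pos: [0.5169, 0.3865, 0.235]
eef_rot: [[-0.452, 0.892, -0.001], [0.892, 0.452, 0.003], [0.003, 0.001, -1.0]]
force: [-0.6, 1.2, -0.0]
opening: 0.0857
```

```bash
python3 - <<'E'
from bench import manip
from h import *
c=manip.camera("wrist");cv2.imwrite("pics/w1.png",c["color"])
s=manip.observe();now(s)
W=pts(c)
P=W.reshape(-1,3);print(np.round(c["cam_to_world"],3).tolist())
k=P[((P>[.45,.34,.15])&(P<[.56,.45,.17])).all(1)];print(len(k),k.mean(0) if len(k) else '', cv2.minEnclosingCircle((k[:,:2]*1000).astype(np.float32)) if len(k) else '')
E
```

```text
t 2.25 tcp [521.7 384.3 233.8] yawy 26.5 tilt [0.001 0.001] q [ 0.63  0.37  0.27  1.48 -0.    1.74] F [ 0.9 -2.5 -1. ] op 85.6
[[0.892, 0.426, 0.147, 0.477], [0.451, -0.844, -0.29, 0.462], [0.001, 0.326, -0.946, 0.377], [0.0, 0.0, 0.0, 1.0]]
1509 [0.5055426  0.3944191  0.15705096] ((506.04522705078125, 393.4673767089844), 12.917128562927246)
```

View pics/w1.png

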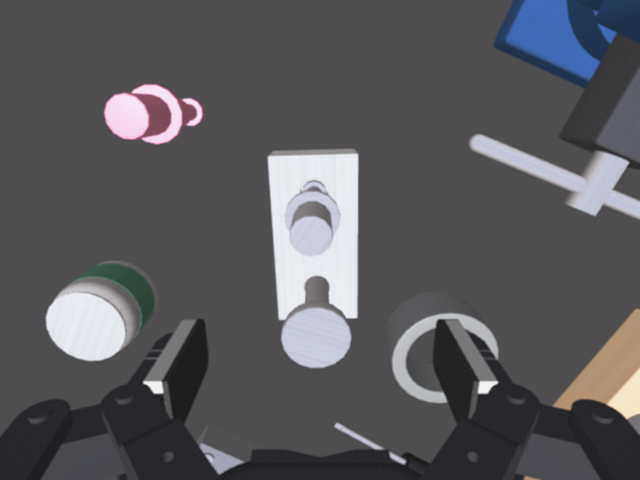

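```bash
python3 - <<'E'
from bench import manip
from h import *
s=manip.observe();now(s)
plan(s,[.507,.394,.20],28.7,5,1)
E
```

```text
t 2.25 tcp [521.7 384.3 233.8] yawy 26.5 tilt [0.001 0.001] q [ 0.63  0.37  0.27  1.48 -0.    1.74] F [ 0.9 -2.5 -1. ] op 85.6
[[3.0, -1.8, 6.8, 0.0, -0.0, -0.4, 1.0], [3.1, -1.7, 6.8, 0.0, -0.0, -0.4, 1.0], [3.1, -1.7, 6.8, 0.0, -0.0, -0.4, 1.0], [3.1, -1.7, 6.8, 0.0, -0.0, -0.4, 1.0], [3.1, -1.7, 6.8, 0.0, -0.0, -0.4, 1.0]]
```

Call:
arm_command(
  series=[
    [[3, -1.8, 6.8, 0, 0, -0.4, 1], [3, -1.8, 6.8, 0, 0, -0.4, 1], [3, -1.8, 6.8, 0, 0, -0.4, 1], [3, -1.8, 6.8, 0, 0, -0.4, 1], [3, -1.8, 6.8, 0, 0, -0.4, 1], [0, 0, 0, 0, 0, 0, 1]],
  ],
)

```text
clock: 2.75
tcp_pos: [0.5045, 0.3939, 0.1943]
eef_rot: [[-0.48, 0.877, -0.002], [0.877, 0.48, -0.001], [0.0, -0.002, -1.0]]
force: [-0.3, 0.3, 0.8]
opening: 0.0853
```

```bash
python3 - <<'E'
from bench import manip
from h import *
c=manip.camera("wrist")
s=manip.observe();now(s)
P=pts(c).reshape(-1,3)
k=P[((P>[.45,.34,.15])&(P<[.56,.45,.17])).all(1)];print(len(k),k.mean(0), cv2.minEnclosingCircle((k[:,:2]*1000).astype(np.float32)))
k=P[((P>[.5,.27,.118])&(P<[.6,.36,.132])).all(1)];print("disc",k.mean(0))
plan(s,[.507,.394,.123],28.7,5,1)
E
```

```text
t 2.8 tcp [504.7 393.9 195.1] yawy 28.7 tilt [-0.001 -0.   ] q [0.66 0.35 0.17 1.39 0.   1.73] F [-1.   0.3  0.5] op 85.2
2065 [0.50511206 0.39473044 0.15693727] ((505.9381103515625, 393.5003662109375), 13.049830436706543)
disc [0.5472893  0.31668378 0.12417224]
[[-0.2, 0.4, 14.4, -0.0, -0.0, -0.0, 1.0], [-0.2, 0.4, 14.4, -0.0, -0.0, -0.0, 1.0], [-0.2, 0.4, 14.4, -0.0, -0.0, -0.0, 1.0], [-0.2, 0.4, 14.4, -0.0, -0.0, -0.0, 1.0], [-0.2, 0.4, 14.4, -0.0, -0.0, -0.0, 1.0]]
```

Call:
arm_command(
  series=[
    [[-0.2, 0.3, 14, 0, 0, 0, 1], [-0.2, 0.3, 14, 0, 0, 0, 1], [-0.2, 0.3, 14, 0, 0, 0, 1], [-0.2, 0.3, 14, 0, 0, 0, 1], [-0.2, 0.3, 13, 0, 0, 0, 1], [0, 0, 0, 0, 0, 0, 1]],
  ],
)

```text
clock: 3.3
tcp_pos: [0.504, 0.3973, 0.1279]
eef_rot: [[-0.486, 0.874, 0.005], [0.874, 0.486, 0.004], [0.001, 0.006, -1.0]]
force: [0.4, -1.1, 0.6]
opening: 0.0853
```

```bash
python3 - <<'E'
from bench import manip
from h import *
c=manip.camera("wrist");cv2.imwrite("pics/w2.png",c["color"])
s=manip.observe();now(s)
E
```

```text
t 3.35 tcp [504.3 397.5 129.3] yawy 29.1 tilt [0.006 0.005] q [0.67 0.36 0.03 1.24 0.   1.73] F [-1.1 -0.1  0.9] op 85.2
```

View pics/w2.png

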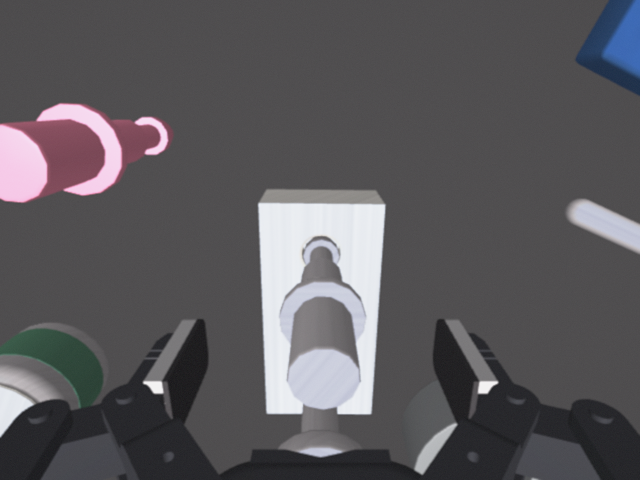

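```bash
python3 - <<'E'
from bench import manip
from h import *
s=manip.observe()
plan(s,[.5065,.3937,.123],28.7,2,1)
E
```

```text
[[-2.2, 0.0, 3.2, 0.2, -0.0, 0.2, 1.0], [-2.2, 0.0, 3.2, 0.2, -0.0, 0.2, 1.0]]
```

Call:
arm_command(
  series=[
    [[-2.2, 0, 3.2, 0.2, 0, 0.2, 1], [-2.2, 0, 3, 0.2, 0, 0.2, 1], [0, 0, 0, 0, 0, 0, 1], [0, 0, 0, 0, 0, 0, 0], [0, 0, 0, 0, 0, 0, 0], [0, 0, 0, 0, 0, 0, 0], [0, 0, 0, 0, 0, 0, 0], [0, 0, 0, 0, 0, 0, 0], [0, 0, 0, 0, 0, 0, 0]],
  ],
)

```text
clock: 4.1
tcp_pos: [0.508, 0.3951, 0.1286]
eef_rot: [[-0.48, 0.877, 0.005], [0.877, 0.48, 0.006], [0.003, 0.007, -1.0]]
force: [-0.2, -0.3, 0.9]
opening: 0.0241
```

```bash
python3 - <<'E'
from bench import manip
from h import *
c=manip.camera("wrist");cv2.imwrite("pics/w3.png",c["color"])
s=manip.observe();now(s)
E
```

```text
t 4.15 tcp [508.  395.1 128.6] yawy 28.7 tilt [0.005 0.006] q [0.66 0.36 0.03 1.24 0.   1.73] F [-0.7  0.9  1.5] op 24.7
```

View pics/w3.png

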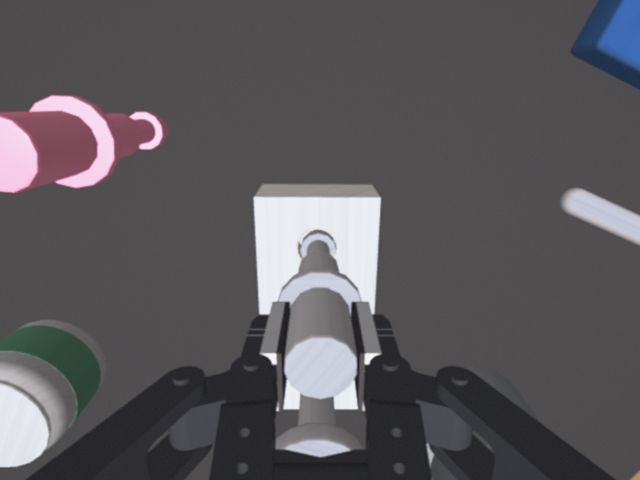

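Call:
arm_command(
  series=[
    [[0, 0, -3, 0, 0, 0, 0], [0, 0, -6, 0, 0, 0, 0], [0, 0, -9, 0, 0, 0, 0], [0, 0, -12, 0, 0, 0, 0], [0, 0, -14, 0, 0, 0, 0], [0, 0, -14, 0, 0, 0, 0], [0, 0, -14, 0, 0, 0, 0], [0, 0, -14, 0, 0, 0, 0], [0, 0, -14, 0, 0, 0, 0], [0, 0, -10, 0.2, 0, 0, 0], [0, 0, -5, 0.2, 0, 0, 0], [0, 0, 0, 0, 0, 0, 0]],
  ],
)

```text
clock: 5.15
tcp_pos: [0.5059, 0.3932, 0.2504]
eef_rot: [[-0.481, 0.877, -0.007], [0.877, 0.481, -0.002], [0.001, -0.007, -1.0]]
force: [-0.4, 0.3, -3.7]
opening: 0.0245
```

```bash
python3 - <<'E'
from bench import manip
from h import *
c=manip.camera("side");cv2.imwrite("pics/s2.png",c["color"][150:480,200:520])
s=manip.observe();now(s)
# target: bore 618.5,0.2 ; stop above at foot>.11
plan(s,[.6185,.0,.24],-8.,12,0)
E
```

```text
t 5.2 tcp [505.9 393.2 249.9] yawy 28.7 tilt [-0.007 -0.002] q [0.66 0.36 0.3  1.52 0.   1.73] F [ 0.5  0.4 -3.4] op 24.4
[[-33.2, -7.5, 0.8, -0.0, 0.0, 3.1, 0.0], [-33.6, -5.7, 0.8, -0.0, 0.0, 3.1, 0.0], [-33.9, -3.9, 0.8, -0.0, 0.0, 3.1, 0.0], [-34.0, -2.1, 0.8, -0.0, 0.0, 3.1, 0.0], [-34.1, -0.3, 0.8, -0.0, 0.0, 3.1, 0.0], [-34.1, 1.5, 0.8, -0.0, 0.0, 3.1, 0.0], [-33.9, 3.3, 0.8, -0.0, 0.0, 3.1, 0.0], [-33.7, 5.1, 0.8, -0.0, 0.0, 3.1, 0.0], [-33.4, 6.9, 0.8, -0.0, 0.0, 3.1, 0.0], [-33.0, 8.7, 0.8, -0.0, 0.0, 3.1, 0.0], [-32.4, 10.5, 0.8, -0.0, 0.0, 3.1, 0.0], [-31.8, 12.2, 0.8, -0.0, 0.0, 3.1, 0.0]]
```

View pics/s2.png

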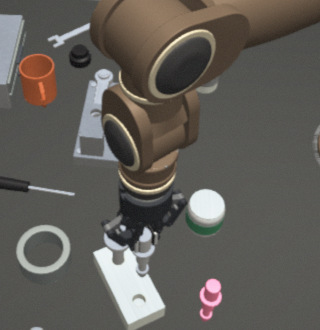

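```bash
python3 - <<'E'
from bench import manip
from h import *
s=manip.observe()
plan(s,[.6105,.028,.24],45.,12,0)
E
```

```text
[[-30.9, -7.0, 0.8, -0.0, -0.0, -1.4, 0.0], [-30.7, -7.7, 0.8, -0.0, -0.0, -1.4, 0.0], [-30.5, -8.4, 0.8, -0.0, -0.0, -1.4, 0.0], [-30.3, -9.2, 0.8, -0.0, -0.0, -1.4, 0.0], [-30.1, -9.9, 0.8, -0.0, -0.0, -1.4, 0.0], [-29.8, -10.6, 0.8, -0.0, -0.0, -1.4, 0.0], [-29.6, -11.3, 0.8, -0.0, -0.0, -1.4, 0.0], [-29.3, -12.0, 0.8, -0.0, -0.0, -1.4, 0.0], [-29.0, -12.7, 0.8, -0.0, -0.0, -1.4, 0.0], [-28.7, -13.4, 0.8, -0.0, -0.0, -1.4, 0.0], [-28.4, -14.0, 0.8, -0.0, -0.0, -1.4, 0.0], [-28.0, -14.7, 0.8, -0.0, -0.0, -1.4, 0.0]]
```

Call:
arm_command(
  series=[
    [[-20, -5, 0.8, 0, 0, -1.4, 0], [-31, -8, 0.8, 0, 0, -1.4, 0], [-31, -8.5, 0.8, 0, 0, -1.4, 0], [-31, -9, 0.8, 0, 0, -1.4, 0], [-31, -10, 0.8, 0, 0, -1.4, 0], [-31, -11, 0.8, 0, 0, -1.4, 0], [-31, -11.5, 0.8, 0, 0, -1.4, 0], [-31, -12, 0.8, 0, 0, -1.4, 0], [-30, -13, 0.8, 0, 0, -1.4, 0], [-28, -13, 0.8, 0, 0, -1.4, 0], [-22, -11, 0.8, 0, 0, -1.4, 0], [-12, -6, 0.8, 0, 0, -1.4, 0]],
  ],
)

```text
clock: 6.2
tcp_pos: [0.6068, 0.0466, 0.2273]
eef_rot: [[-0.73, 0.683, -0.021], [0.684, 0.73, -0.006], [0.012, -0.019, -1.0]]
force: [0.0, 0.5, -3.3]
opening: 0.0245
```

```bash
python3 - <<'E'
from bench import manip
from h import *
s=manip.observe();now(s)
plan(s,[.6185,.0,.24],45.,4,0)
E
```

```text
t 6.2 tcp [606.8  46.6 227.3] yawy 46.9 tilt [-0.021 -0.006] q [ 0.08  0.31  0.18  1.46 -0.    0.83] F [ 0.   0.5 -3.3] op 24.5
[[-10.1, -6.6, -3.2, -0.3, -0.2, 0.5, 0.0], [-10.1, -6.5, -3.2, -0.3, -0.2, 0.5, 0.0], [-10.2, -6.4, -3.2, -0.3, -0.2, 0.5, 0.0], [-10.3, -6.3, -3.2, -0.3, -0.2, 0.5, 0.0]]
```

Call:
arm_command(
  series=[
    [[-9, -6, -3, -0.3, -0.2, 0.5, 0], [-9, -6, -3, -0.3, -0.2, 0.5, 0], [-9, -6, -3, -0.3, -0.2, 0.5, 0], [-8, -5, -3, -0.3, -0.2, 0.5, 0], [0, 0, 0, 0, 0, 0, 0], [0, 0, 0, 0, 0, 0, 0]],
  ],
)

```text
clock: 6.7
tcp_pos: [0.616, 0.0003, 0.2377]
eef_rot: [[-0.699, 0.715, 0.001], [0.715, 0.699, -0.0], [-0.001, 0.001, -1.0]]
force: [0.0, 0.0, -3.8]
opening: 0.0239
```

```bash
python3 - <<'E'
from bench import manip
from h import *
c=manip.camera("wrist");cv2.imwrite("pics/w4.png",c["color"]);np.save("pics/w4W.npy",pts(c))
d=manip.camera("side");cv2.imwrite("pics/s4.png",d["color"][130:430,180:480])
s=manip.observe();now(s)
W=pts(c).reshape(-1,3)
def sel(lo,hi): return W[((W>lo)&(W<hi)).all(1)]
P=sel([.57,-.04,.094],[.67,.09,.103]);print("lug",len(P),P.mean(0),rect(P))
for r in P[::1][:0]:pass
E
```

```text
t 6.8 tcp [616.    0.7 237.7] yawy 44.4 tilt [ 0.001 -0.001] q [ 0.    0.3   0.19  1.46 -0.    0.8 ] F [ 0.1 -0.8 -3.1] op 24.3
lug 7150 [0.61607808 0.02914706 0.09745402] ((618.0843505859375, 20.62896728515625), (94.24881744384766, 50.94936752319336), 85.84581756591797)
```

View pics/w4.png

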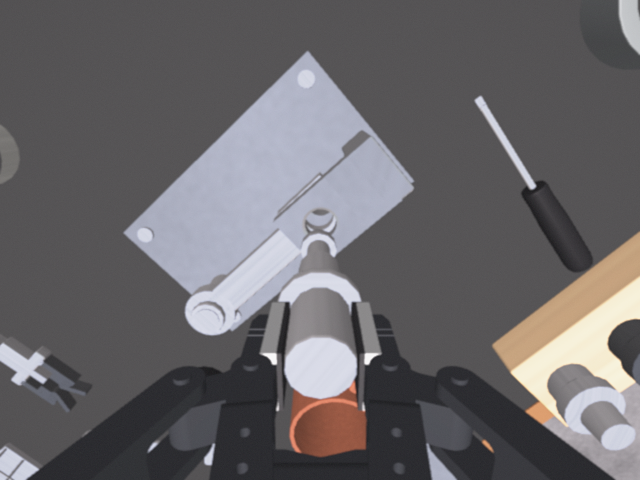

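View pics/s4.png

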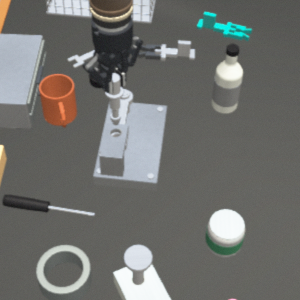

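```bash
python3 - <<'E'
import cv2
a=cv2.imread("pics/w4.png")[190:310,260:380]
cv2.imwrite("pics/w4c.png",cv2.resize(a,None,fx=5,fy=5,interpolation=cv2.INTER_CUBIC))
E
```

```text
(no output)
```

View pics/w4c.png

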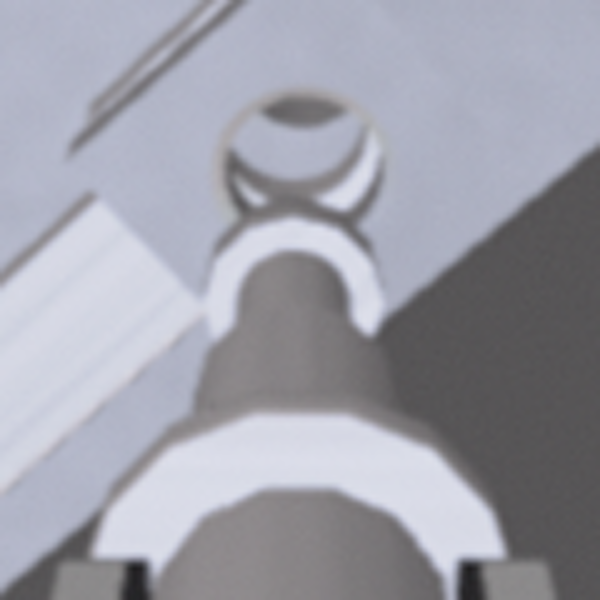

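```bash
python3 - <<'E'
from bench import manip
from h import *
c=manip.camera("wrist")
s=manip.observe();now(s)
A=ray(c,319.8,223.9,.098);print("hole",A, "dia",np.linalg.norm(ray(c,302.6,223.9,.098)-ray(c,337,223.9,.098)))
z=s["tcp_pos"][2]-.1106+.025
B=ray(c,319,249.7,z);print("foot ring",B,"dia",np.linalg.norm(ray(c,301,249.7,z)-ray(c,337,249.7,z)))
# collar top z=foot+101, edges x 93..505 -> center
z=s["tcp_pos"][2]-.1106+.101
print("collar x",ray(c,260+(93+505)/10,190+570/5,z), np.linalg.norm(ray(c,260+9.3*2,300,z)-ray(c,260+101,300,z)))
g=s["tcp_pos"];R=np.array(s["eef_rot"]);print("in tool axes hole-foot",R.T@(A-B)*1000,"hole-tcp",R.T@(A-g)*1000)
E
```

```text
t 6.85 tcp [615.9   0.9 237.5] yawy 44.5 tilt [ 0.001 -0.001] q [ 0.    0.3   0.19  1.46 -0.    0.8 ] F [-0.5 -0.9 -3.2] op 24.3
hole [ 6.15333408e-01 -4.51053903e-04  9.80000000e-02] dia 0.0253713304398194
foot ring [ 0.61495609 -0.00073807  0.15189127] dia 0.02195940711970322
collar x [0.61253394 0.00247368 0.22789127] 0.03504452945086095
in tool axes hole-foot [1.00553457e-03 4.56034694e-01 5.38914224e+01] hole-tcp [ -0.38849916  -1.36405522 139.49143181]
```

Call:
arm_command(
  series=[
    [[0, 0.4, 6, 0, 0, 0, 0], [0, 0, 7, 0, 0, 0, 0], [0, 0, 7, 0, 0, 0, 0], [0, 0, 3, 0, 0, 0, 0], [0, 0, 0, 0, 0, 0, 0]],
  ],
)

```text
clock: 7.27
tcp_pos: [0.6157, 0.0038, 0.2113]
eef_rot: [[-0.703, 0.711, -0.0], [0.711, 0.703, -0.0], [0.0, -0.0, -1.0]]
force: [0.5, 0.8, -3.5]
opening: 0.0245
```

```bash
python3 - <<'E'
from bench import manip
from h import *
c=manip.camera("wrist")
a=c["color"][170:310,250:390]
cv2.imwrite("pics/w5c.png",cv2.resize(a,None,fx=4,fy=4,interpolation=cv2.INTER_CUBIC))
s=manip.observe();now(s)
plan(s,[.6163,.0012,.19],45,3,0)
E
```

```text
t 7.32 tcp [615.7   3.8 211.4] yawy 44.7 tilt [-0. -0.] q [ 0.01  0.3   0.14  1.41 -0.    0.8 ] F [ 0.  -0.4 -3.9] op 24.4
[[-0.8, -0.5, 7.1, -0.0, -0.0, -0.1, 0.0], [-0.8, -0.5, 7.1, -0.0, -0.0, -0.1, 0.0], [-0.8, -0.5, 7.1, -0.0, -0.0, -0.1, 0.0]]
```

View pics/w5c.png

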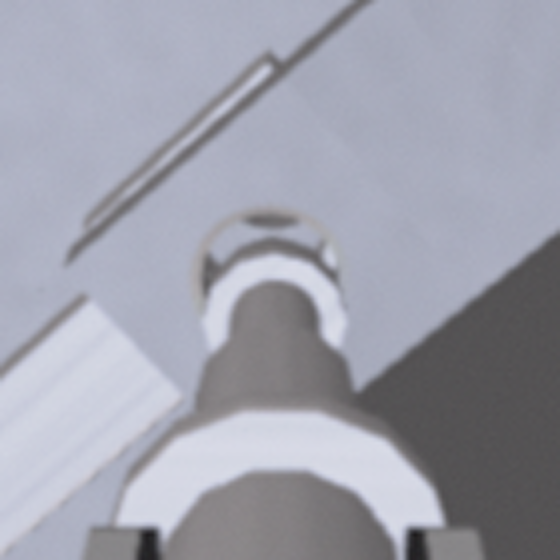

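Call:
arm_command(
  series=[
    [[-1.4, -1, 0, 0, 0, 0, 0], [-0.5, -0.5, 4, 0, 0, 0, 0], [0, 0, 5, 0, 0, 0, 0], [0, 0, 0, 0, 0, 0, 0]],
  ],
)

```text
clock: 7.65
tcp_pos: [0.6162, 0.0012, 0.2019]
eef_rot: [[-0.703, 0.711, 0.0], [0.711, 0.703, -0.0], [-0.0, 0.0, -1.0]]
force: [0.1, 0.2, -3.0]
opening: 0.0243
```

```bash
python3 - <<'E'
from bench import manip
from h import *
c=manip.camera("wrist")
a=c["color"][170:310,250:390]
cv2.imwrite("pics/w6c.png",cv2.resize(a,None,fx=4,fy=4,interpolation=cv2.INTER_CUBIC))
s=manip.observe();now(s)
plan(s,[.6163,.0012,.18],45,3,0)
E
```

```text
t 7.7 tcp [616.3   1.2 202.3] yawy 44.7 tilt [ 0. -0.] q [ 0.    0.3   0.12  1.38 -0.    0.79] F [ 0.9  1.  -3.1] op 24.4
[[0.0, 0.0, 7.4, 0.0, 0.0, -0.1, 0.0], [0.0, 0.0, 7.4, 0.0, 0.0, -0.1, 0.0], [0.0, 0.0, 7.4, 0.0, 0.0, -0.1, 0.0]]
```

View pics/w6c.png

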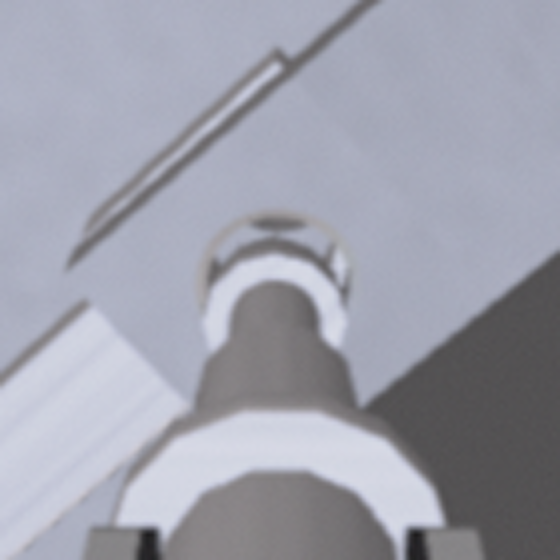

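Call:
arm_command(
  series=[
    [[0, 0, 5, 0, 0, 0, 0], [0, 0, 5, 0, 0, 0, 0], [0, 0, 3, 0, 0, 0, 0], [0, 0, 0, 0, 0, 0, 0]],
  ],
)

```text
clock: 8.03
tcp_pos: [0.6165, 0.001, 0.1884]
eef_rot: [[-0.703, 0.711, 0.001], [0.711, 0.703, -0.0], [-0.001, 0.001, -1.0]]
force: [-0.7, -0.9, -3.2]
opening: 0.0243
```

```bash
python3 - <<'E'
from bench import manip
from h import *
c=manip.camera("wrist")
a=c["color"][170:310,250:390]
cv2.imwrite("pics/w7c.png",cv2.resize(a,None,fx=4,fy=4,interpolation=cv2.INTER_CUBIC))
s=manip.observe();now(s)
plan(s,[.6163,.0012,.17],45,3,0)
E
```

```text
t 8.08 tcp [616.5   1.  188.6] yawy 44.6 tilt [ 0.001 -0.   ] q [ 0.    0.3   0.09  1.35 -0.    0.79] F [-0.5 -0.4 -3.7] op 24.7
[[0.1, -0.0, 6.2, 0.0, 0.0, -0.1, 0.0], [0.1, -0.0, 6.2, 0.0, 0.0, -0.1, 0.0], [0.1, -0.0, 6.2, 0.0, 0.0, -0.1, 0.0]]
```

View pics/w7c.png

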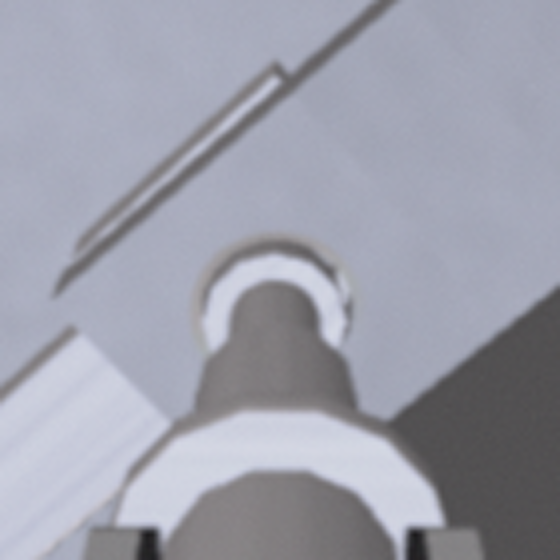

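Call:
arm_command(
  series=[
    [[0.2, 0, 5, 0, 0, 0, 0], [0, 0, 5, 0, 0, 0, 0], [0, 0, 4, 0, 0, 0, 0], [0, 0, 3, 0, 0, 0, 0], [0, 0, 0, 0, 0, 0, 0]],
  ],
)

```text
clock: 8.5
tcp_pos: [0.6162, 0.0011, 0.17]
eef_rot: [[-0.703, 0.711, 0.001], [0.711, 0.703, -0.0], [-0.001, 0.001, -1.0]]
force: [1.1, -0.2, -3.1]
opening: 0.0243
```

```bash
python3 - <<'E'
from bench import manip
from h import *
s=manip.observe();now(s)
E
```

```text
t 8.5 tcp [616.2   1.1 170. ] yawy 44.6 tilt [ 0.001 -0.   ] q [ 0.    0.3   0.05  1.31 -0.    0.79] F [ 1.1 -0.2 -3.1] op 24.3
```

Call:
arm_command(
  series=[
    [[0, 0, 5, 0, 0, 0, 0], [0, 0, 6, 0, 0, 0, 0], [0, 0, 6, 0, 0, 0, 0], [0, 0, 6, 0, 0, 0, 0], [0, 0, 3, 0, 0, 0, 0], [0, 0, 0, 0, 0, 0, 0]],
  ],
)

```text
clock: 9.0
tcp_pos: [0.6162, 0.0011, 0.1408]
eef_rot: [[-0.703, 0.711, 0.001], [0.711, 0.703, -0.0], [-0.001, 0.0, -1.0]]
force: [0.4, -0.3, -3.4]
opening: 0.0248
```

```bash
python3 - <<'E'
from bench import manip
from h import *
s=manip.observe();now(s)
plan(s,[.6163,.0012,.1146],45,4,0)
E
```

```text
t 9.0 tcp [616.2   1.1 140.8] yawy 44.6 tilt [ 0.001 -0.   ] q [ 0.    0.31 -0.01  1.25 -0.    0.79] F [ 0.4 -0.3 -3.4] op 24.8
[[0.0, 0.0, 6.6, 0.0, 0.0, -0.1, 0.0], [0.0, 0.0, 6.6, 0.0, 0.0, -0.1, 0.0], [0.0, 0.0, 6.6, 0.0, 0.0, -0.1, 0.0], [0.0, 0.0, 6.6, 0.0, 0.0, -0.1, 0.0]]
```

Call:
arm_command(
  series=[
    [[0, 0, 5, 0, 0, 0, 0], [0, 0, 5, 0, 0, 0, 0], [0, 0, 5, 0, 0, 0, 0], [0, 0, 4, 0, 0, 0, 0], [0, 0, 2, 0, 0, 0, 0], [0, 0, 0, 0, 0, 0, 0]],
  ],
)

```text
clock: 9.5
tcp_pos: [0.6162, 0.0008, 0.1175]
eef_rot: [[-0.703, 0.712, 0.001], [0.712, 0.703, -0.001], [-0.001, 0.0, -1.0]]
force: [-0.2, -0.4, -2.7]
opening: 0.0243
```

```bash
python3 - <<'E'
from bench import manip
from h import *
s=manip.observe();now(s)
E
```

```text
t 9.5 tcp [616.2   0.8 117.5] yawy 44.6 tilt [ 0.001 -0.001] q [ 0.    0.32 -0.05  1.2  -0.    0.79] F [-0.2 -0.4 -2.7] op 24.3
```

Call:
arm_command(
  series=[
    [[0, 0, 2, 0, 0, 0, 0], [0, 0, 2, 0, 0, 0, 0], [0, 0, 2, 0, 0, 0, 0], [0, 0, 2, 0, 0, 0, 0]],
  ],
)

```text
clock: 9.83
tcp_pos: [0.6166, 0.0007, 0.1136]
eef_rot: [[-0.703, 0.712, 0.005], [0.712, 0.703, -0.001], [-0.004, 0.003, -1.0]]
force: [-5.6, -0.3, 9.5]
opening: 0.0242
```

```bash
python3 - <<'E'
from bench import manip
from h import *
s=manip.observe();now(s)
c=manip.camera("wrist");cv2.imwrite("pics/w8.png",c["color"])
s=manip.observe();now(s)
E
```

```text
t 9.83 tcp [616.6   0.7 113.6] yawy 44.6 tilt [ 0.005 -0.001] q [ 0.    0.32 -0.06  1.19 -0.    0.79] F [-5.6 -0.3  9.5] op 24.2
t 9.88 tcp [616.6   0.7 113.6] yawy 44.6 tilt [ 0.005 -0.001] q [ 0.    0.32 -0.06  1.19 -0.    0.79] F [-5.3  0.2  8. ] op 24.4
```

View pics/w8.png

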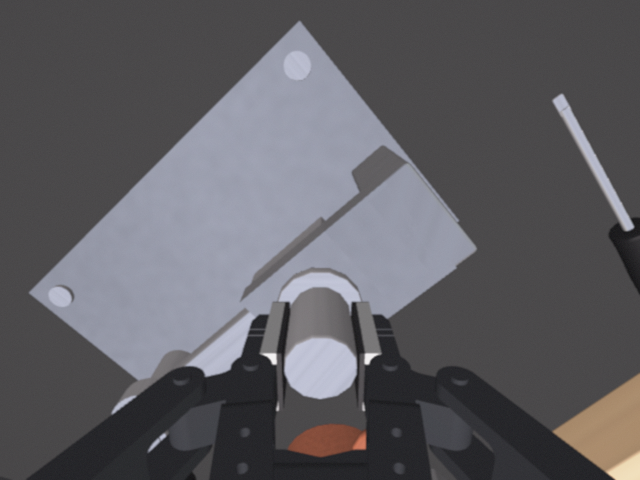

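Call:
arm_command(
  series=[
    [[0, 0, 2, 0, 0, 0, 0], [0, 0, 0, 0, 0, 0, 0], [0, 0, 0, 0, 0, 0, 1], [0, 0, 0, 0, 0, 0, 1], [0, 0, 0, 0, 0, 0, 1], [0, 0, 0, 0, 0, 0, 1], [0, 0, 0, 0, 0, 0, 1], [0, 0, -8, 0, 0, 0, 1], [0, 0, -18, 0, 0, 0, 1], [0, 0, -28, 0, 0, 0, 1], [0, 0, -30, 0, 0, 0, 1], [0, 0, -25, 0, 0, 0, 1]],
  ],
)

```text
clock: 10.88
tcp_pos: [0.6138, 0.0011, 0.2236]
eef_rot: [[-0.703, 0.711, -0.0], [0.711, 0.703, -0.0], [-0.0, -0.0, -1.0]]
force: [0.6, -0.1, 0.2]
opening: 0.0849
```

```bash
python3 - <<'E'
from bench import manip
from h import *
s=manip.observe();now(s)
c=manip.camera("wrist");cv2.imwrite("pics/w9.png",c["color"])
W=pts(c).reshape(-1,3)
def sel(lo,hi): return W[((W>lo)&(W<hi)).all(1)]
P=sel([.59,-.03,.136],[.65,.03,.15]);print("knob",len(P),P.mean(0),cv2.minEnclosingCircle((P[:,:2]*1000).astype(np.float32)) )
P=sel([.59,-.03,.1],[.65,.03,.11]);print("collar",len(P),P.mean(0))
P=sel([.57,.03,.09],[.67,.09,.103]);print("col",len(P),P.mean(0))
d=manip.camera("side");cv2.imwrite("pics/s9.png",cv2.resize(d["color"][210:340,250:370],None,fx=4,fy=4))
s=manip.observe();now(s)
E
```

```text
t 10.88 tcp [613.8   1.1 223.6] yawy 44.7 tilt [-0. -0.] q [ 0.    0.3   0.16  1.43 -0.    0.79] F [ 0.6 -0.1  0.2] op 84.9
knob 1392 [6.14980487e-01 4.40380766e-04 1.42108363e-01] ((615.6502685546875, -0.32705414295196533), 12.94590950012207)
collar 926 [0.61018979 0.00512153 0.10364748]
col 4091 [0.61833509 0.04905987 0.09738128]
t 10.98 tcp [615.9   1.1 227.2] yawy 44.7 tilt [ 0.008 -0.   ] q [ 0.    0.3   0.16  1.43 -0.    0.79] F [ 0.6 -0.   0.1] op 85.3
```

View pics/w9.png

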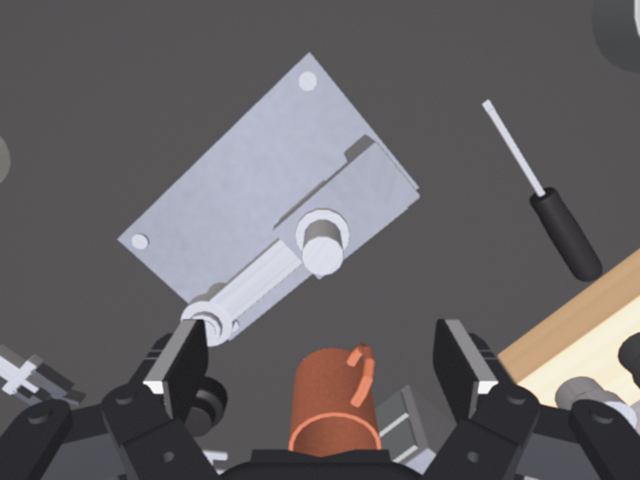

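View pics/s9.png

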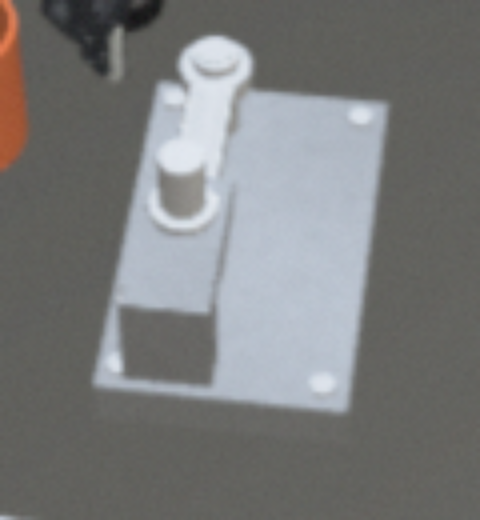

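```bash
python3 - <<'E'
from bench import manip
from h import *
s=manip.observe();now(s)
plan(s,[.455,-.345,.2],89,12,1)
W=np.load("pics/topW.npy").reshape(-1,3)
P=W[((W>[.15,-.3,.06])&(W<[.42,-.08,.25])).all(1)];print("bottle",len(P),np.median(P,0),P.min(0),P.max(0))
E
```

```text
t 10.98 tcp [615.9   1.1 227.2] yawy 44.7 tilt [ 0.008 -0.   ] q [ 0.    0.3   0.16  1.43 -0.    0.79] F [ 0.6 -0.   0.1] op 85.3
[[-11.1, -29.8, 2.2, 0.0, 0.0, -3.7, 1.0], [-9.1, -30.5, 2.2, 0.0, 0.0, -3.7, 1.0], [-7.2, -31.0, 2.2, 0.0, 0.0, -3.7, 1.0], [-5.1, -31.4, 2.2, 0.0, 0.0, -3.7, 1.0], [-3.1, -31.7, 2.2, 0.0, 0.0, -3.7, 1.0], [-1.1, -31.8, 2.2, 0.0, 0.0, -3.7, 1.0], [1.0, -31.8, 2.2, 0.0, 0.0, -3.7, 1.0], [3.0, -31.7, 2.2, 0.0, 0.0, -3.7, 1.0], [5.1, -31.4, 2.2, 0.0, 0.0, -3.7, 1.0], [7.1, -31.0, 2.2, 0.0, 0.0, -3.7, 1.0], [9.1, -30.5, 2.2, 0.0, 0.0, -3.7, 1.0], [11.0, -29.8, 2.2, 0.0, 0.0, -3.7, 1.0]]
bottle 664 [ 0.37212186 -0.17930381  0.13079791] [ 0.33640102 -0.21699688  0.06050464] [ 0.39816743 -0.15424557  0.19874374]
```

Call:
arm_command(
  series=[
    [[-8, -22, 2, 0, 0, -3.7, 1], [-9, -30, 2, 0, 0, -3.7, 1], [-7, -31, 2, 0, 0, -3.7, 1], [-5, -31, 2, 0, 0, -3.7, 1], [-3, -31, 2, 0, 0, -3.7, 1], [-1, -31, 2, 0, 0, -3.7, 1], [1, -31, 2, 0, 0, -3.7, 1], [3, -31, 2, 0, 0, -3.7, 1], [5, -31, 2, 0, 0, -3.7, 1], [7, -30, 2, 0, 0, -3.7, 1], [8, -25, 2, 0, 0, -3.7, 1], [6, -15, 2, 0, 0, -3.7, 1]],
  ],
)

```text
clock: 11.98
tcp_pos: [0.4704, -0.3245, 0.2012]
eef_rot: [[-0.999, -0.03, 0.013], [-0.03, 1.0, 0.001], [-0.013, 0.0, -1.0]]
force: [0.9, -0.6, 0.2]
opening: 0.0852
```

Call:
arm_command(
  series=[
    [[0, 0, 0, 0, 0, 0, 1], [0, 0, 0, 0, 0, 0, 1]],
  ],
)

```text
clock: 12.15
tcp_pos: [0.4682, -0.3276, 0.2002]
eef_rot: [[-1.0, -0.026, 0.011], [-0.026, 1.0, 0.001], [-0.011, 0.001, -1.0]]
force: [0.5, 1.3, 0.3]
opening: 0.0852
```

```bash
python3 - <<'E'
from bench import manip
from h import *
s=manip.observe();now(s)
c=manip.camera("wrist");cv2.imwrite("pics/w10.png",c["color"])
d=manip.camera("side");cv2.imwrite("pics/s10.png",d["color"])
W=pts(d);A=W[60:400].reshape(-1,3);
# arm points near bottle
P=A[(np.hypot(A[:,0]-.37,A[:,1]+.185)<.12)&(A[:,2]>.2)];print(len(P),np.nanmin(P,0) if len(P) else'')
W=pts(c).reshape(-1,3)
def sel(lo,hi): return W[((W>lo)&(W<hi)).all(1)]
P=sel([.4,-.42,.04],[.55,-.3,.056]);print("fin",len(P),P.mean(0),rect(P))
P=sel([.4,-.42,.008],[.60,-.3,.02]);print("clip",len(P),P.mean(0),rect(P))
E
```

```text
t 12.15 tcp [ 468.2 -327.6  200.2] yawy 91.5 tilt [0.011 0.001] q [-0.61  0.21 -0.01  1.34  0.01 -0.64] F [0.5 1.3 0.3] op 85.2
119 [ 0.45298815 -0.26504637  0.25717802]
fin 704 [ 0.4647486  -0.36171174  0.04693194] ((465.81939697265625, -361.8536071777344), (11.915375709533691, 33.55786895751953), 88.55194854736328)
clip 3582 [ 0.51475499 -0.36214353  0.01263293] ((510.5184631347656, -362.211669921875), (50.99775695800781, 148.56149291992188), 88.42388153076172)
```

View pics/w10.png

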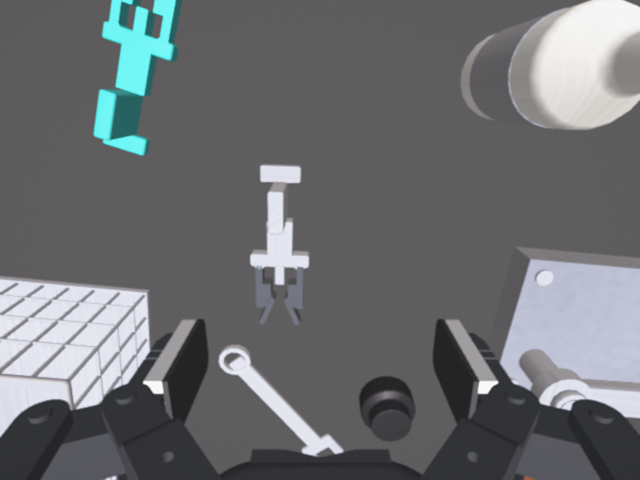

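View pics/s10.png

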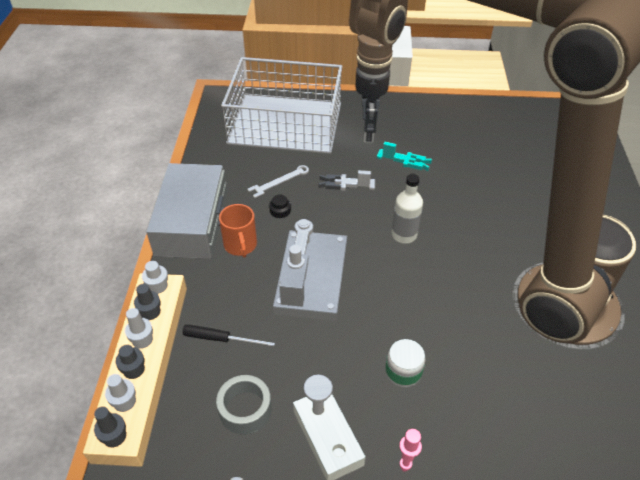

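```bash
python3 - <<'E'
from bench import manip
from h import *
s=manip.observe();now(s)
plan(s,[.4668,-.3613,.1],88.5,5,1)
E
```

```text
t 12.25 tcp [ 468.7 -326.7  200.3] yawy 91.6 tilt [0.011 0.001] q [-0.61  0.21 -0.01  1.34  0.01 -0.64] F [0.2 0.1 0.8] op 85.3
[[0.8, -6.9, 20.0, 0.0, 0.1, 0.6, 1.0], [0.7, -6.9, 20.0, 0.0, 0.1, 0.6, 1.0], [0.6, -6.9, 20.1, 0.0, 0.1, 0.6, 1.0], [0.4, -6.9, 20.1, 0.0, 0.1, 0.6, 1.0], [0.3, -6.9, 20.1, 0.0, 0.1, 0.6, 1.0]]
```

Call:
arm_command(
  series=[
    [[0.8, -7, 18, 0, 0.1, 0.6, 1], [0.7, -7, 18, 0, 0.1, 0.6, 1], [0.6, -7, 18, 0, 0.1, 0.6, 1], [0.4, -7, 18, 0, 0.1, 0.6, 1], [0.3, -7, 12, 0, 0.1, 0.6, 1], [0, 0, 0, 0, 0, 0, 1], [0, 0, 0, 0, 0, 0, 1]],
  ],
)

```text
clock: 12.83
tcp_pos: [0.4727, -0.3562, 0.1161]
eef_rot: [[-1.0, 0.021, 0.008], [0.021, 1.0, -0.0], [-0.008, -0.0, -1.0]]
force: [0.2, 0.1, -0.0]
opening: 0.0852
```

```bash
python3 - <<'E'
from bench import manip
from h import *
c=manip.camera("wrist");cv2.imwrite("pics/w11.png",c["color"])
s=manip.observe();now(s)
W=pts(c).reshape(-1,3)
def sel(lo,hi): return W[((W>lo)&(W<hi)).all(1)]
P=sel([.4,-.42,.04],[.55,-.3,.056]);print("fin",len(P),P.mean(0),rect(P))
P=sel([.4,-.42,.008],[.60,-.3,.02]);print("clip",len(P),P.mean(0),rect(P))
plan(s,[.4668,-.3613,.013],88.5,5,1)
E
```

```text
t 12.88 tcp [ 472.7 -356.2  116.1] yawy 88.8 tilt [ 0.008 -0.   ] q [-0.65  0.27 -0.12  1.18  0.   -0.63] F [-0.7  1.8 -0.7] op 85.5
fin 1230 [ 0.46436347 -0.36195025  0.04705872] ((465.6221618652344, -362.2142639160156), (11.875795364379883, 33.73664855957031), 88.78003692626953)
clip 5645 [ 0.51412002 -0.36239159  0.01253693] ((510.73150634765625, -362.56243896484375), (51.881526947021484, 149.39923095703125), 89.77442169189453)
[[1.3, -1.0, 20.6, -0.0, 0.1, 0.1, 1.0], [1.3, -1.0, 20.6, -0.0, 0.1, 0.1, 1.0], [1.2, -1.0, 20.6, -0.0, 0.1, 0.1, 1.0], [1.2, -1.0, 20.6, -0.0, 0.1, 0.1, 1.0], [1.2, -1.1, 20.6, -0.0, 0.1, 0.1, 1.0]]
```

View pics/w11.png

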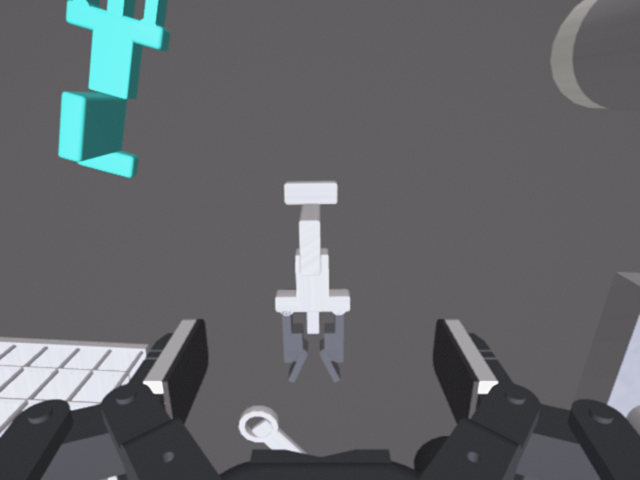

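Call:
arm_command(
  series=[
    [[1.2, -1, 18, 0, 0.1, 0, 1], [1.2, -1, 18, 0, 0.1, 0, 1], [1.2, -1, 18, 0, 0.1, 0, 1], [1.2, -1, 18, 0, 0.1, 0, 1], [1.2, -1, 12, 0, 0.1, 0, 1], [0, 0, 0, 0, 0, 0, 1], [0, 0, 0, 0, 0, 0, 1]],
  ],
)

```text
clock: 13.47
tcp_pos: [0.4732, -0.3614, 0.0391]
eef_rot: [[-1.0, 0.017, 0.01], [0.016, 1.0, -0.008], [-0.011, -0.008, -1.0]]
force: [0.5, 0.2, 0.8]
opening: 0.0853
```

```bash
python3 - <<'E'
from bench import manip
from h import *
c=manip.camera("wrist");cv2.imwrite("pics/w12.png",c["color"])
s=manip.observe();now(s)
plan(s,[.4663,-.3618,.017],88.5,2,1)
E
```

```text
t 13.52 tcp [ 473.2 -361.5   39.2] yawy 89.1 tilt [ 0.011 -0.008] q [-0.65  0.31 -0.24  1.01  0.   -0.64] F [-0.3 -0.7 -0.3] op 85.3
[[3.6, -0.1, 11.1, -0.2, 0.3, 0.3, 1.0], [3.5, -0.2, 11.1, -0.2, 0.3, 0.3, 1.0]]
```

View pics/w12.png

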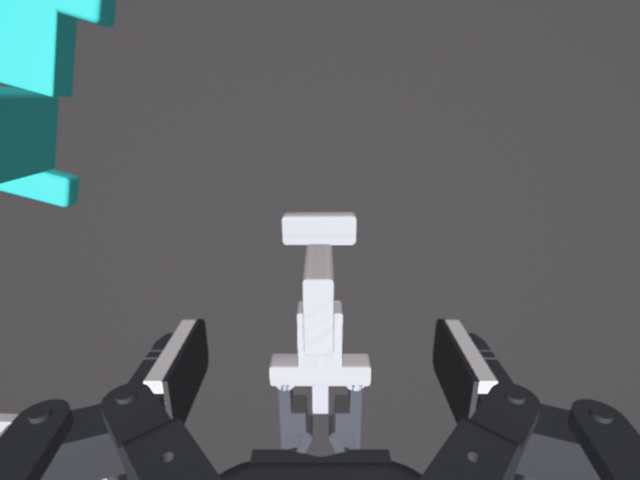

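Call:
arm_command(
  series=[
    [[3.5, 0, 8, -0.2, 0.3, 0.2, 1], [3.5, 0, 8, -0.2, 0.3, 0.2, 1], [0, 0, 3, 0, 0, 0, 1], [0, 0, 0, 0, 0, 0, 1], [0, 0, 0, 0, 0, 0, 1]],
  ],
)

```text
clock: 13.93
tcp_pos: [0.4676, -0.3627, 0.0222]
eef_rot: [[-1.0, 0.024, 0.004], [0.024, 1.0, -0.003], [-0.004, -0.003, -1.0]]
force: [-0.6, 1.0, 0.0]
opening: 0.0854
```

```bash
python3 - <<'E'
from bench import manip
from h import *
c=manip.camera("wrist");cv2.imwrite("pics/w13.png",c["color"])
s=manip.observe();now(s)
plan(s,[.4663,-.3618,.017],88.5,2,1)
E
```

```text
t 13.98 tcp [ 467.6 -362.7   22.2] yawy 88.6 tilt [ 0.004 -0.003] q [-0.66  0.32 -0.26  0.98 -0.   -0.64] F [-0.1  0.4 -0.5] op 85.6
[[0.7, 0.4, 2.6, -0.1, 0.1, 0.1, 1.0], [0.7, 0.4, 2.6, -0.1, 0.1, 0.1, 1.0]]
```

View pics/w13.png

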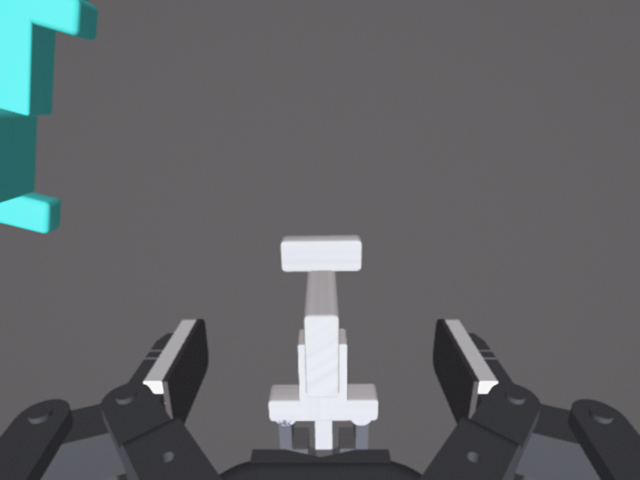

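Call:
arm_command(
  series=[
    [[0.8, 0.3, 4, -0.1, 0.2, 0, 1], [0.4, 0.2, 2, -0.1, 0.1, 0, 1], [0, 0, 0, 0, 0, 0, 1], [0, 0, 0, 0, 0, 0, 0], [0, 0, 0, 0, 0, 0, 0], [0, 0, 0, 0, 0, 0, 0], [0, 0, 0, 0, 0, 0, 0], [0, 0, 0, 0, 0, 0, 0], [0, 0, 0, 0, 0, 0, 0], [0, 0, 0, 0, 0, 0, 0], [0, 0, 0, 0, 0, 0, 0]],
  ],
)

```text
clock: 14.9
tcp_pos: [0.4669, -0.3624, 0.0165]
eef_rot: [[-1.0, 0.024, -0.001], [0.024, 1.0, -0.0], [0.001, -0.0, -1.0]]
force: [-0.4, -0.3, -1.5]
opening: 0.0114
```

```bash
python3 - <<'E'
from bench import manip
from h import *
c=manip.camera("wrist");cv2.imwrite("pics/w14.png",c["color"])
s=manip.observe();now(s)
E
```

```text
t 14.95 tcp [ 466.9 -362.4   16.5] yawy 88.6 tilt [-0.001 -0.   ] q [-0.66  0.33 -0.26  0.98 -0.   -0.64] F [ 0.2 -0.   0.8] op 11.0
```

View pics/w14.png

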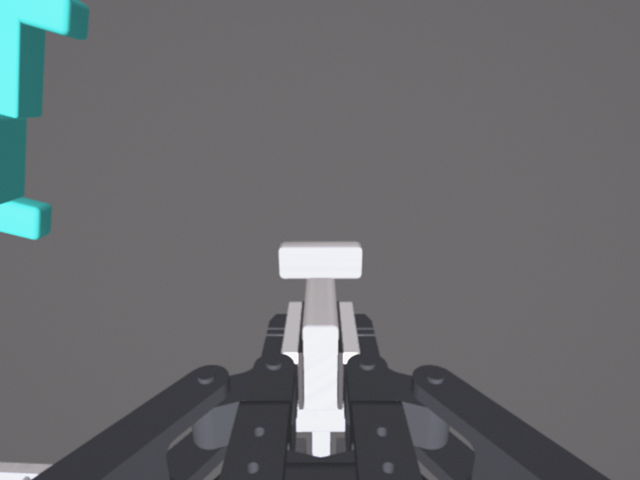

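Call:
arm_command(
  series=[
    [[0, 0, -4, 0, 0, 0, 0], [0, 0, -9, 0, 0, 0, 0], [-1, 0, -15, 0, 0, 0, 0], [-2, 0, -20, 0, 0, 0, 0], [-2, 0, -22, 0, 0, 0, 0], [-2, 0, -22, 0, 0, 0, 0], [-2, 0, -22, 0, 0, 0, 0], [-2, 0, -20, 0, 0, 0, 0], [-1, 0, -12, 0, 0, 0, 0], [0, 0, 0, 0, 0, 0, 0]],
  ],
)

```text
clock: 15.78
tcp_pos: [0.4763, -0.3606, 0.1705]
eef_rot: [[-1.0, 0.024, -0.008], [0.024, 1.0, 0.004], [0.008, 0.004, -1.0]]
force: [0.5, -0.2, -2.6]
opening: 0.0114
```

```bash
python3 - <<'E'
from bench import manip
from h import *
c=manip.camera("wrist");cv2.imwrite("pics/w15.png",c["color"])
d=manip.camera("side");cv2.imwrite("pics/s15.png",cv2.resize(d["color"][60:260,260:460],None,fx=3,fy=3))
s=manip.observe();now(s)
plan(s,[.478,-.02,.17],86,12,0)
E
```

```text
t 15.88 tcp [ 475.5 -360.2  167.8] yawy 88.6 tilt [-0.01   0.006] q [-0.65  0.28  0.01  1.31 -0.   -0.62] F [-0.4 -0.4 -2.9] op 11.1
[[0.5, 28.3, -0.0, 0.0, -0.1, 0.2, 0.0], [0.6, 28.3, -0.0, 0.0, -0.1, 0.2, 0.0], [0.7, 28.3, -0.0, 0.0, -0.1, 0.2, 0.0], [0.8, 28.3, -0.1, 0.0, -0.1, 0.2, 0.0], [0.9, 28.3, -0.1, 0.0, -0.1, 0.2, 0.0], [1.0, 28.3, -0.1, 0.0, -0.1, 0.2, 0.0], [1.1, 28.3, -0.1, 0.0, -0.1, 0.2, 0.0], [1.2, 28.3, -0.1, 0.0, -0.1, 0.2, 0.0], [1.3, 28.3, -0.1, 0.0, -0.1, 0.2, 0.0], [1.4, 28.3, -0.1, 0.0, -0.1, 0.2, 0.0], [1.6, 28.3, -0.2, 0.0, -0.1, 0.2, 0.0], [1.7, 28.3, -0.2, 0.0, -0.1, 0.2, 0.0]]
```

View pics/s15.png

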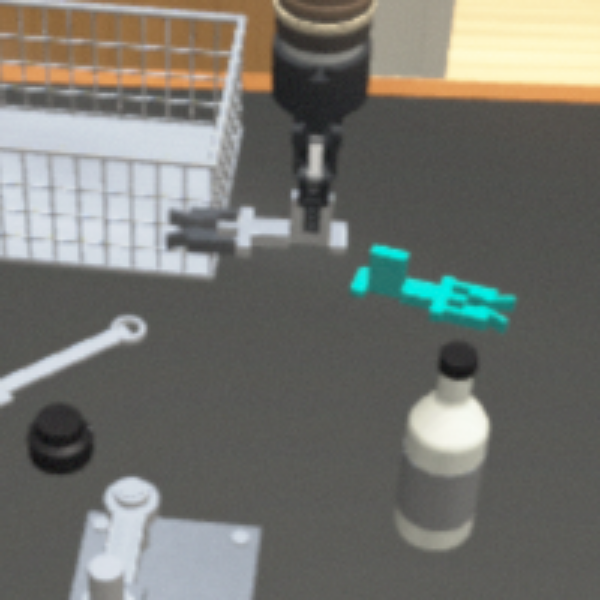

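View pics/w15.png

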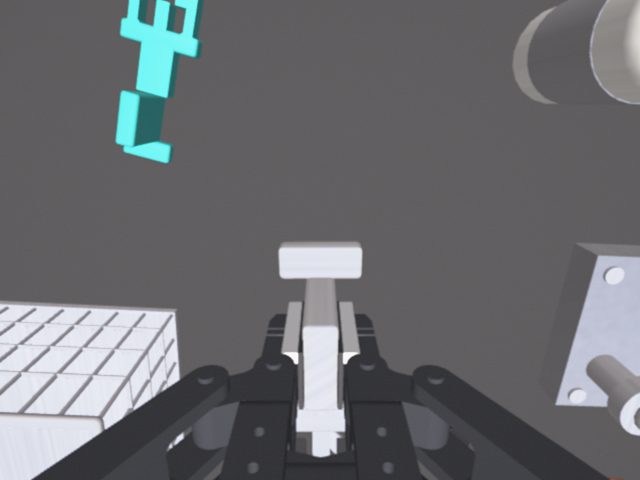

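Call:
arm_command(
  series=[
    [[0, 20, 0, 0, -0.1, 0.2, 0], [0, 30, 0, 0, -0.1, 0.2, 0], [0.5, 32, 0, 0, -0.1, 0.2, 0], [0.5, 32, 0, 0, -0.1, 0.2, 0], [1, 32, 0, 0, -0.1, 0.2, 0], [1, 32, 0, 0, -0.1, 0.2, 0], [1, 32, 0, 0, -0.1, 0.2, 0], [1, 32, 0, 0, -0.1, 0.2, 0], [1, 32, 0, 0, 0, 0.2, 0], [1, 32, 0, 0, 0, 0.2, 0], [1, 24, 0, 0, 0, 0.2, 0], [1, 14, 0, 0, 0, 0.2, 0]],
  ],
)

```text
clock: 16.88
tcp_pos: [0.4707, -0.003, 0.1512]
eef_rot: [[-0.997, 0.079, -0.023], [0.078, 0.997, 0.014], [0.024, 0.012, -1.0]]
force: [0.1, -0.1, -1.5]
opening: 0.011
```

```bash
python3 - <<'E'
from bench import manip
from h import *
s=manip.observe();now(s)
plan(s,[.470,.0105,.1],86,6,0)
E
```

```text
t 16.88 tcp [470.7  -3.  151.2] yawy 85.5 tilt [-0.023  0.014] q [-0.01  0.06 -0.29  1.25  0.01  0.06] F [ 0.1 -0.1 -1.5] op 11.0
[[0.1, 2.1, 8.6, 0.1, -0.2, -0.1, 0.0], [0.1, 2.1, 8.6, 0.1, -0.2, -0.1, 0.0], [0.1, 2.2, 8.6, 0.1, -0.2, -0.1, 0.0], [0.2, 2.2, 8.5, 0.1, -0.2, -0.1, 0.0], [0.2, 2.2, 8.5, 0.1, -0.2, -0.1, 0.0], [0.2, 2.2, 8.5, 0.1, -0.2, -0.1, 0.0]]
```

Call:
arm_command(
  series=[
    [[5, 1, 3, 0.1, -0.2, 0, 0], [5, 1, 4, 0.1, -0.2, 0, 0], [4, 1, 10, 0.1, -0.2, 0, 0], [1, 1, 14, 0.1, -0.2, 0, 0], [0, 1, 14, 0.1, -0.2, 0, 0], [0, 1, 14, 0.1, -0.2, 0, 0], [0, 0, 8, 0, -0.1, 0, 0], [0, 0, 0, 0, 0, 0, 0], [0, 0, 0, 0, 0, 0, 0]],
  ],
)

```text
clock: 17.63
tcp_pos: [0.4445, 0.003, 0.0728]
eef_rot: [[-0.997, 0.078, -0.014], [0.078, 0.997, -0.001], [0.014, -0.002, -1.0]]
force: [0.1, 0.4, -2.3]
opening: 0.0115
```

```bash
python3 - <<'E'
from bench import manip
from h import *
c=manip.camera("wrist");cv2.imwrite("pics/w16.png",c["color"])
d=manip.camera("side");cv2.imwrite("pics/s16.png",cv2.resize(d["color"][190:340,250:450],None,fx=4,fy=4))
c=manip.camera("top");cv2.imwrite("pics/t16.png",cv2.resize(c["color"][180:320,240:400],None,fx=4,fy=4))
s=manip.observe();now(s)
W=pts(c).reshape(-1,3)
P=W[((W>[.44,-.04,.03])&(W<[.6,.07,.07])).all(1)];print(len(P),rect(P))
plan(s,[.460,.0115,.05],86,4,0)
E
```

```text
t 17.78 tcp [445.7   3.2  73.9] yawy 85.5 tilt [-0.012 -0.001] q [ 0.01  0.04 -0.49  1.06 -0.    0.09] F [-0.1  0.5 -1.8] op 11.1
829 ((548.747802734375, 15.067726135253906), (109.42343139648438, 103.6297836303711), 89.25587463378906)
[[-3.5, 2.3, 5.9, -0.0, -0.2, -0.1, 0.0], [-3.5, 2.3, 5.9, -0.0, -0.2, -0.1, 0.0], [-3.5, 2.3, 6.0, -0.0, -0.2, -0.1, 0.0], [-3.4, 2.3, 6.0, -0.0, -0.2, -0.1, 0.0]]
```

View pics/s16.png

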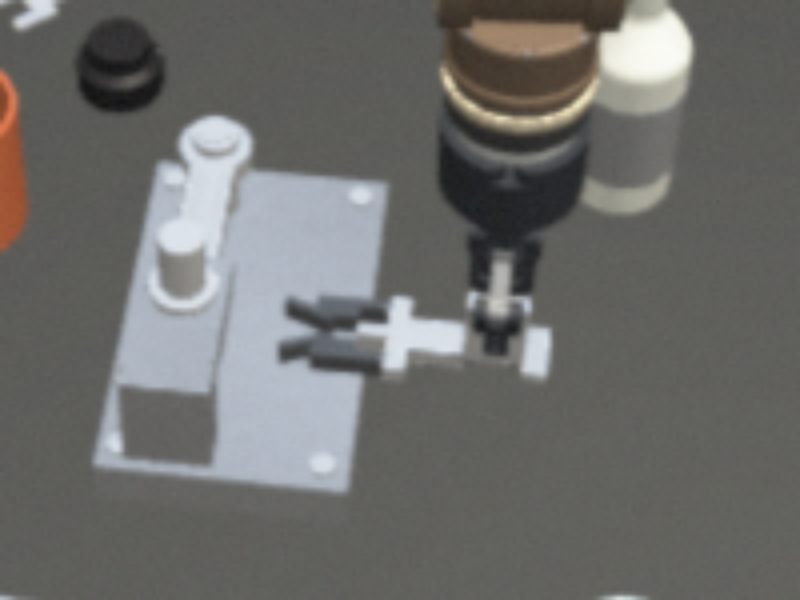

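View pics/t16.png

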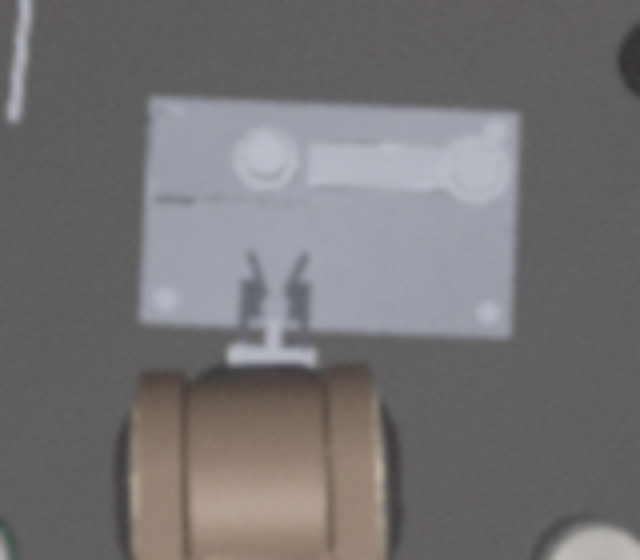

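```bash
python3 - <<'E'
from bench import manip
from h import *
c=manip.camera("top")
s=manip.observe();now(s)
K=ray(c,240+268/4,180+153/4,.143);Kc=ray(c,240+266/4,180+160/4,.104)
m=ray(c,240+277/4,180+256/4,.066)
R=np.array(s["eef_rot"]);t=np.array(s["tcp_pos"])
print("knob",K,"collar",Kc,"mouth",m,"mouth in tool",R.T@(m-t)*1000)
W=pts(c).reshape(-1,3)
P=W[((W>[.59,-.03,.136])&(W<[.65,.03,.15])).all(1)];print("knob3d",P.mean(0))
plan(s,[.460,.0115,.051],86,4,0)
E
```

```text
t 17.83 tcp [446.    3.4  74.1] yawy 85.5 tilt [-0.011 -0.001] q [ 0.01  0.04 -0.49  1.06 -0.    0.09] F [-0.8  1.3 -2.4] op 11.2
knob [ 0.61690918 -0.00232081  0.143     ] collar [ 0.61568915 -0.00081462  0.104     ] mouth [ 0.55996201 -0.00566338  0.066     ] mouth in tool [-1.14430698e+02 -1.04150164e-01  6.81557584e+00]
knob3d [0.61795439 0.0010771  0.14343027]
[[-3.4, 2.3, 5.7, -0.0, -0.2, -0.1, 0.0], [-3.4, 2.3, 5.7, -0.0, -0.2, -0.1, 0.0], [-3.4, 2.3, 5.8, -0.0, -0.2, -0.1, 0.0], [-3.4, 2.3, 5.8, -0.0, -0.2, -0.1, 0.0]]
```

Call:
arm_command(
  series=[
    [[-3, 2.5, 5, 0, -0.3, 0, 0], [-3, 2.5, 5, 0, -0.3, 0, 0], [-3, 2.2, 5, 0, -0.2, 0, 0], [-2, 1, 4, 0, 0, 0, 0], [0, 0, 1, 0, 0, 0, 0], [0, 0, 0, 0, 0, 0, 0]],
  ],
)

```text
clock: 18.33
tcp_pos: [0.461, 0.0117, 0.0537]
eef_rot: [[-0.997, 0.077, 0.008], [0.077, 0.997, -0.002], [-0.009, -0.001, -1.0]]
force: [-1.0, -0.6, -1.8]
opening: 0.0111
```

```bash
python3 - <<'E'
from bench import manip
from h import *
s=manip.observe();now(s)
plan(s,[.47,.0107,.051],86,3,0)
E
```

```text
t 18.33 tcp [461.   11.7  53.7] yawy 85.6 tilt [ 0.008 -0.002] q [ 0.03  0.06 -0.51  0.99 -0.    0.1 ] F [-1.  -0.6 -1.8] op 11.1
[[-3.0, -0.1, 0.9, -0.0, 0.2, -0.1, 0.0], [-3.0, -0.1, 0.9, -0.0, 0.2, -0.1, 0.0], [-3.0, -0.1, 0.9, -0.0, 0.2, -0.1, 0.0]]
```

Call:
arm_command(
  series=[
    [[-4, 0, 1, 0, 0.3, 0, 0], [-5, 0, 1, 0, 0.2, 0, 0], [-5, 0, 0.5, 0, 0, 0, 0], [-4, 0, 0, 0, 0, 0, 0], [0, 0, 0, 0, 0, 0, 0]],
  ],
)

```text
clock: 18.75
tcp_pos: [0.4811, 0.0102, 0.051]
eef_rot: [[-0.997, 0.077, -0.001], [0.077, 0.997, -0.001], [0.001, -0.001, -1.0]]
force: [0.7, -1.1, -1.9]
opening: 0.0108
```

```bash
python3 - <<'E'
from bench import manip
from h import *
d=manip.camera("side");cv2.imwrite("pics/s17.png",cv2.resize(d["color"][210:330,260:420],None,fx=5,fy=5,interpolation=cv2.INTER_CUBIC))
c=manip.camera("top");cv2.imwrite("pics/t17.png",cv2.resize(c["color"][190:280,270:380],None,fx=6,fy=6,interpolation=cv2.INTER_CUBIC))
s=manip.observe();now(s)
plan(s,[.5317,.0064,.051],86,8,0)
E
```

```text
t 18.85 tcp [480.2  10.2  50.9] yawy 85.6 tilt [-0.002 -0.001] q [ 0.02  0.11 -0.46  1.   -0.    0.1 ] F [ 0.2 -0.4 -2.5] op 10.9
[[-6.5, 0.0, -0.0, -0.0, -0.0, -0.1, 0.0], [-6.5, 0.0, -0.0, -0.0, -0.0, -0.1, 0.0], [-6.5, 0.0, -0.0, -0.0, -0.0, -0.1, 0.0], [-6.5, -0.0, -0.0, -0.0, -0.0, -0.1, 0.0], [-6.5, -0.0, -0.0, -0.0, -0.0, -0.1, 0.0], [-6.5, -0.0, -0.0, -0.0, -0.0, -0.1, 0.0], [-6.5, -0.0, -0.0, -0.0, -0.0, -0.1, 0.0], [-6.5, -0.0, -0.0, -0.0, -0.0, -0.1, 0.0]]
```

View pics/s17.png

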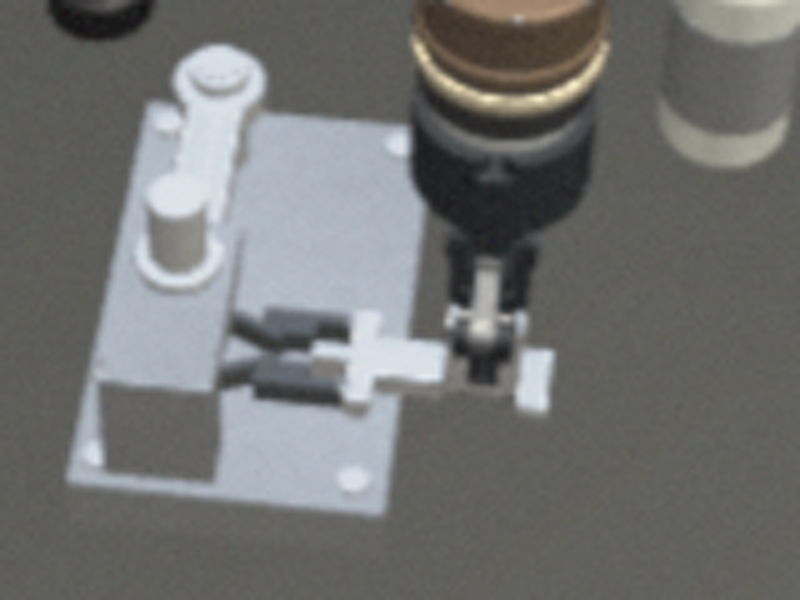

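View pics/t17.png

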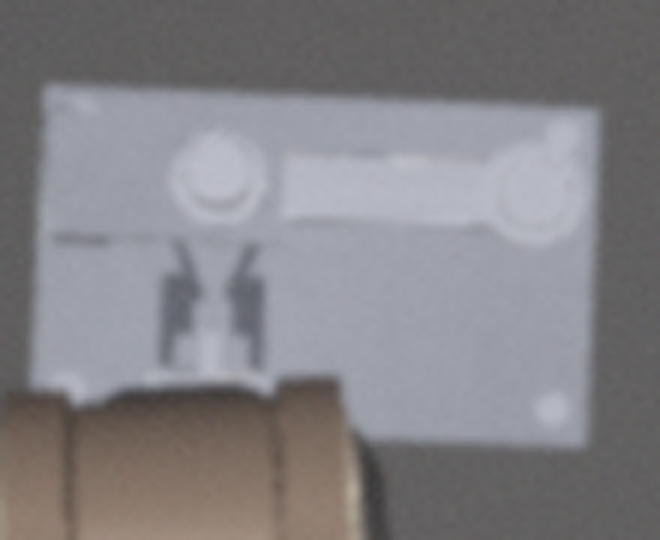

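Call:
arm_command(
  series=[
    [[-5, 0, 0, 0, 0, 0, 0], [-6, 0, 0, 0, 0, 0, 0], [-6, 0, 0, 0, 0, 0, 0], [-5, 0, 0, 0, 0, 0, 0], [0, 0, 0, 0, 0, 0, 0]],
  ],
)

```text
clock: 19.27
tcp_pos: [0.5043, 0.0083, 0.0511]
eef_rot: [[-0.997, 0.077, -0.001], [0.077, 0.997, -0.001], [0.001, -0.001, -1.0]]
force: [1.1, -0.1, -2.3]
opening: 0.011
```

```bash
python3 - <<'E'
from bench import manip
from h import *
s=manip.observe();now(s)
plan(s,[.5317,.0064,.051],86,5,0)
E
```

```text
t 19.27 tcp [504.3   8.3  51.1] yawy 85.6 tilt [-0.001 -0.001] q [ 0.02  0.15 -0.41  1.01 -0.    0.09] F [ 1.1 -0.1 -2.3] op 11.0
[[-5.5, 0.0, 0.0, -0.0, -0.0, -0.1, 0.0], [-5.5, 0.0, 0.0, -0.0, -0.0, -0.1, 0.0], [-5.5, 0.0, 0.0, -0.0, -0.0, -0.1, 0.0], [-5.5, 0.0, 0.0, -0.0, -0.0, -0.1, 0.0], [-5.5, 0.0, 0.0, -0.0, -0.0, -0.1, 0.0]]
```

Call:
arm_command(
  series=[
    [[-4, 0, 0, 0, 0, 0, 0], [-4, 0, 0, 0, 0, 0, 0], [-4, 0, 0, 0, 0, 0, 0], [-4, 0, 0, 0, 0, 0, 0]],
  ],
)

```text
clock: 19.6
tcp_pos: [0.5195, 0.0068, 0.0504]
eef_rot: [[-0.997, 0.077, -0.006], [0.077, 0.997, -0.001], [0.005, -0.002, -1.0]]
force: [-6.9, 1.0, -1.7]
opening: 0.0115
```

```bash
python3 - <<'E'
from bench import manip
from h import *
s=manip.observe();now(s)
E
```

```text
t 19.6 tcp [519.5   6.8  50.4] yawy 85.6 tilt [-0.006 -0.001] q [ 0.01  0.18 -0.38  1.02 -0.    0.09] F [-6.9  1.  -1.7] op 11.5
```

Call:
arm_command(
  series=[
    [[-4, 0, 0, 0, -0.1, 0, 0], [-4, 0, 0, 0, -0.1, 0, 0], [-4, 0, 0, 0, -0.1, 0, 0]],
  ],
)

```text
clock: 19.85
tcp_pos: [0.528, 0.0058, 0.0484]
eef_rot: [[-0.997, 0.078, -0.01], [0.078, 0.997, -0.002], [0.01, -0.003, -1.0]]
force: [-0.4, 0.8, -2.7]
opening: 0.0112
```

```bash
python3 - <<'E'
from bench import manip
from h import *
s=manip.observe();now(s)
E
```

```text
t 19.85 tcp [528.    5.8  48.4] yawy 85.6 tilt [-0.01  -0.002] q [ 0.01  0.2  -0.36  1.02 -0.    0.09] F [-0.4  0.8 -2.7] op 11.2
```

Call:
arm_command(
  series=[
    [[-2.5, 0, -0.3, 0, -0.3, 0, 0], [-2, 0, 0, 0, -0.2, 0, 0], [-1, 0, 0, 0, 0, 0, 0]],
  ],
)

```text
clock: 20.1
tcp_pos: [0.5351, 0.0054, 0.0486]
eef_rot: [[-0.997, 0.077, 0.001], [0.077, 0.997, -0.002], [-0.001, -0.002, -1.0]]
force: [-7.0, -0.9, 2.2]
opening: 0.0112
```

```bash
python3 - <<'E'
from bench import manip
from h import *
s=manip.observe();now(s)
d=manip.camera("side");cv2.imwrite("pics/s18.png",cv2.resize(d["color"][210:330,260:420],None,fx=5,fy=5,interpolation=cv2.INTER_CUBIC))
c=manip.camera("top");cv2.imwrite("pics/t18.png",cv2.resize(c["color"][190:280,270:380],None,fx=6,fy=6,interpolation=cv2.INTER_CUBIC))
s=manip.observe();now(s)
E
```

```text
t 20.1 tcp [535.1   5.4  48.6] yawy 85.6 tilt [ 0.001 -0.002] q [ 0.01  0.21 -0.35  1.01 -0.    0.09] F [-7.  -0.9  2.2] op 11.2
t 20.2 tcp [535.    5.3  48.6] yawy 85.6 tilt [ 0.    -0.002] q [ 0.01  0.21 -0.35  1.01 -0.    0.09] F [-3.2  0.2 -2.1] op 11.3
```

View pics/s18.png

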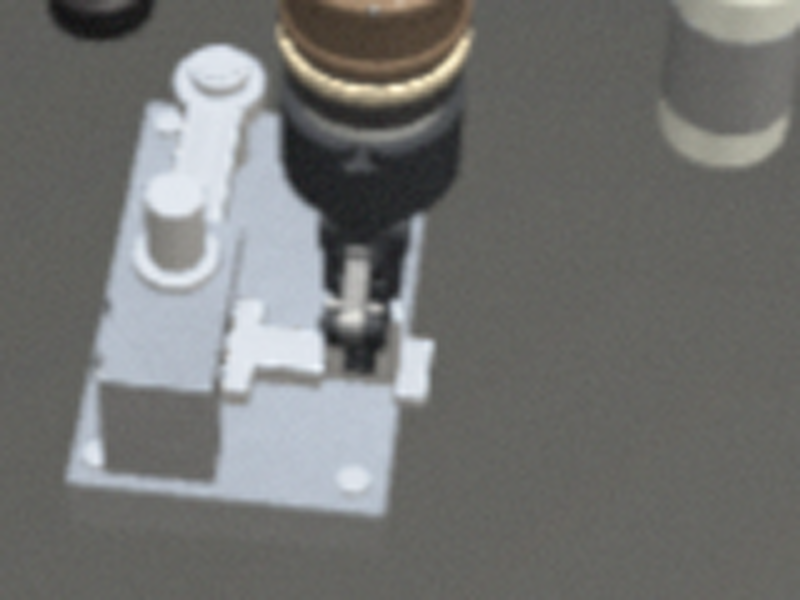

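View pics/t18.png

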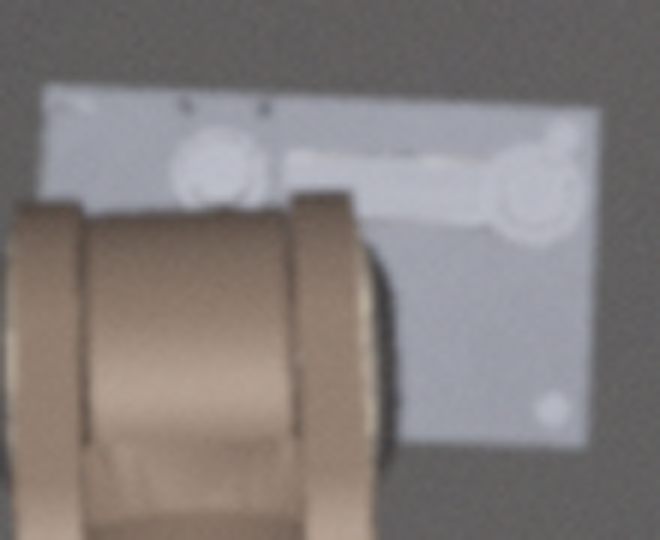

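```bash
python3 - <<'E'
from bench import manip
from h import *
c=manip.camera("top");s=manip.observe();now(s)
im=cv2.resize(c["color"][195:235,290:330],None,fx=14,fy=14,interpolation=cv2.INTER_CUBIC);cv2.imwrite("pics/t19.png",im)
m=ray(c,270+223/6,190+104/6,.044)
K=ray(c,270+219/6,190+166/6,.143)
print("mouth",m,"knob",K)
W=pts(c).reshape(-1,3)
P=W[((W>[.59,-.03,.136])&(W<[.65,.03,.15])).all(1)];print("knob3d",P.mean(0),cv2.minEnclosingCircle((P[:,:2]*1000).astype(np.float32)))
E
```

```text
t 20.25 tcp [535.    5.4  48.6] yawy 85.6 tilt [ 0.001 -0.002] q [ 0.01  0.21 -0.35  1.01 -0.    0.09] F [-3.1  0.6 -2. ] op 11.3
mouth [ 0.65120311 -0.00291301  0.044     ] knob [ 0.61828131 -0.00120957  0.143     ]
knob3d [6.19146814e-01 3.29169092e-04 1.43317443e-01] ((619.0216674804688, 0.27718478441238403), 12.707059860229492)
```

View pics/t19.png

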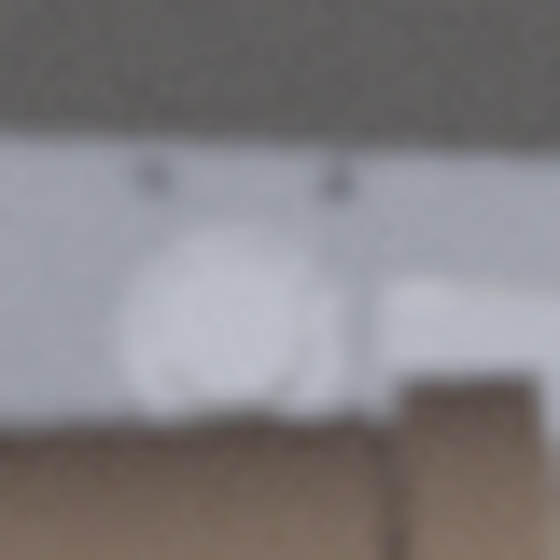

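Call:
arm_command(
  series=[
    [[0, 0, 1.5, 0, 0, 0, 0], [0, 0, 1, 0, 0, 0, 0], [0, 0, 0, 0, 0, 0, 0], [0, 0, 0, 0, 0, 0, 0.3], [0, 0, 0, 0, 0, 0, 0.5], [0, 0, 0, 0, 0, 0, 0.5], [0, 0, 0, 0, 0, 0, 0.5], [0, 0, 0, 0, 0, 0, 0.5]],
  ],
)

```text
clock: 20.92
tcp_pos: [0.539, 0.0054, 0.0485]
eef_rot: [[-0.997, 0.077, 0.01], [0.077, 0.997, -0.003], [-0.01, -0.002, -1.0]]
force: [-0.1, -0.1, 0.1]
opening: 0.0432
```

```bash
python3 - <<'E'
from bench import manip
from h import *
s=manip.observe();now(s)
c=manip.camera("wrist");cv2.imwrite("pics/w20.png",c["color"])
E
```

```text
t 20.92 tcp [539.    5.4  48.5] yawy 85.6 tilt [ 0.01  -0.003] q [ 0.01  0.21 -0.35  1.   -0.    0.09] F [-0.1 -0.1  0.1] op 43.2
```

View pics/w20.png

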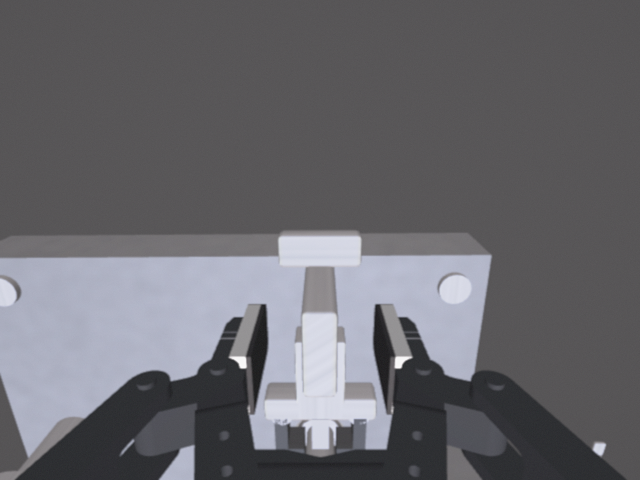

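Call:
arm_command(
  series=[
    [[0, 0, 0, 0, 0, 0, 0.6], [0, 0, -8, 0, 0, 0, 0.6], [1, 0, -15, 0, 0, 0, 0.6], [2, 0, -18, 0, 0, 0, 0.6], [4, 0, -18, 0, 0, 0, 0.6], [10, 0, -18, 0, 0, 0, 0.6], [14, 0, -18, 0, 0, 0, 0.6], [14, 0, -18, 0, 0, 0, 0.6], [14, 0, -14, 0, 0, 0, 0.6], [8, 0, -6, 0, 0, 0, 0.6], [0, 0, 0, 0, 0, 0, 0.6]],
  ],
)

```text
clock: 21.88
tcp_pos: [0.4683, 0.011, 0.1911]
eef_rot: [[-0.997, 0.078, 0.011], [0.078, 0.997, -0.002], [-0.011, -0.002, -1.0]]
force: [-0.3, 0.4, -0.8]
opening: 0.0511
```

```bash
python3 - <<'E'
from bench import manip
from h import *
s=manip.observe();now(s)
c=manip.camera("wrist");cv2.imwrite("pics/w21.png",c["color"])
W=pts(c).reshape(-1,3)
def sel(lo,hi): return W[((W>lo)&(W<hi)).all(1)]
P=sel([.5,-.05,.07],[.58,.05,.083]);print("fintop",len(P),P.mean(0),rect(P))
P=sel([.47,-.04,.038],[.60,.045,.05]);print("cliptop",len(P),P.mean(0),rect(P)); A=np.c_[P[:,:2],np.ones(len(P))];print("slope",np.linalg.lstsq(A,P[:,2],rcond=None)[0])
P=sel([.47,-.12,.024],[.57,.07,.036]);A=np.c_[P[:,:2],np.ones(len(P))];print("base",P.mean(0),"slope",np.linalg.lstsq(A,P[:,2],rcond=None)[0])
P=sel([.59,-.03,.136],[.65,.03,.15]);print("knob",len(P),P.mean(0),cv2.minEnclosingCircle((P[:,:2]*1000).astype(np.float32)))
d=manip.camera("side");cv2.imwrite("pics/s21.png",cv2.resize(d["color"][210:330,260:420],None,fx=5,fy=5,interpolation=cv2.INTER_CUBIC))
c=manip.camera("top");cv2.imwrite("pics/t21.png",cv2.resize(c["color"][190:280,270:380],None,fx=6,fy=6,interpolation=cv2.INTER_CUBIC))
E
```

```text
t 21.88 tcp [468.3  11.  191.1] yawy 85.5 tilt [ 0.011 -0.002] q [ 0.03  0.01 -0.25  1.3  -0.    0.1 ] F [-0.3  0.4 -0.8] op 51.1
fintop 728 [0.53163927 0.00565002 0.07692271] ((533.69482421875, 5.3621368408203125), (11.797835350036621, 34.72008514404297), 85.68551635742188)
cliptop 2175 [0.55825917 0.00348395 0.04215355] ((552.4718017578125, 4.106355667114258), (50.917091369628906, 97.76608276367188), 85.67103576660156)
slope [ 0.04343101 -0.00391055  0.01792142]
base [ 0.53791713 -0.03033021  0.02954927] slope [0.00546655 0.0014259  0.02665196]
knob 0 [nan nan nan] ((0.0, 0.0), 0.0)<stdin>:10: RuntimeWarning: Mean of empty slice.
  ret = um.true_divide(
```

View pics/w21.png

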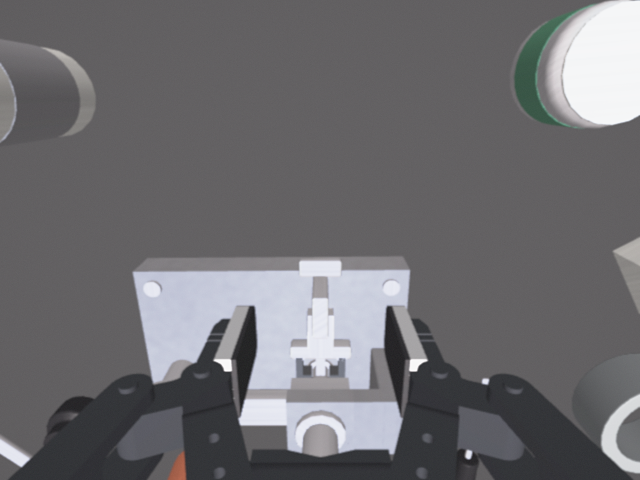

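View pics/s21.png

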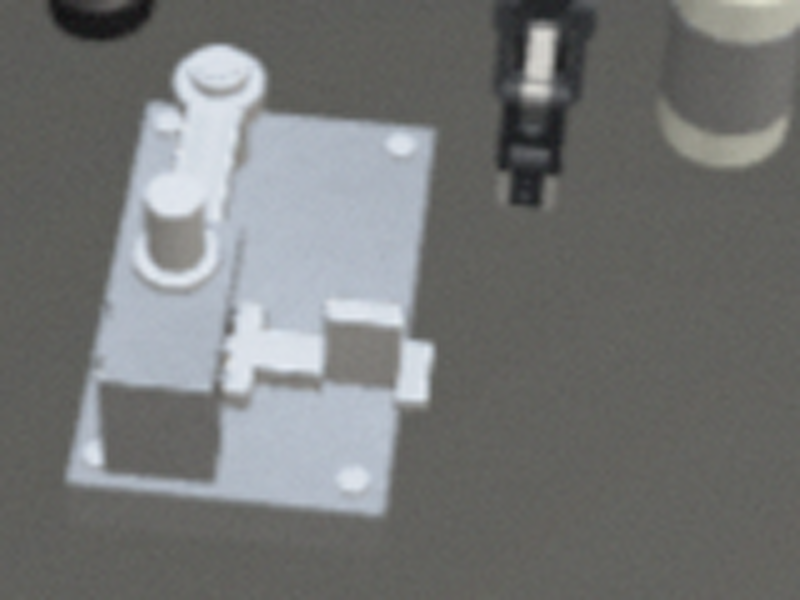

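View pics/t21.png

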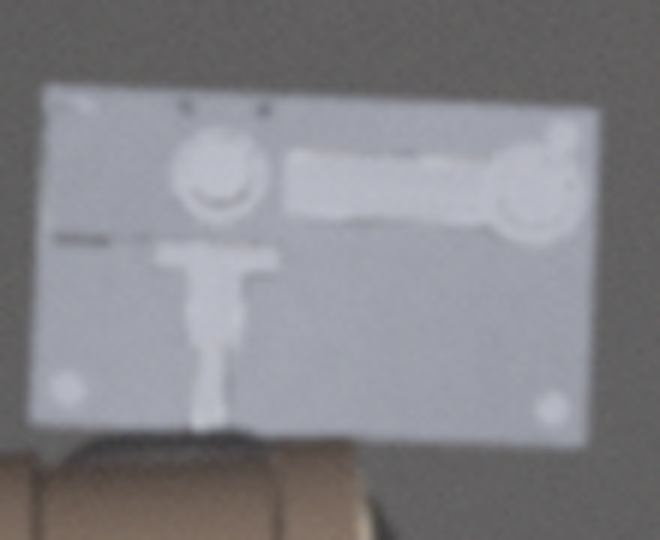

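Call:
arm_command(
  series=[
    [[14, 0, -8, 0, 0, 0, 0.6], [18, 0, -10, 0, 0.1, 0, 0.6], [18, 0, -10, 0, 0.1, 0, 0.6], [18, 0, -10, 0, 0.1, 0, 0.6], [18, 0, -8, 0, 0.1, 0, 0.6], [10, 0, -4, 0, 0.1, 0, 0.6], [0, 0, 0, 0, 0, 0, 0.6], [0, 0, 0, 0, 0, 0, 0.6]],
  ],
)

```text
clock: 22.7
tcp_pos: [0.3717, 0.0184, 0.2301]
eef_rot: [[-0.997, 0.079, -0.016], [0.079, 0.997, -0.003], [0.016, -0.004, -1.0]]
force: [0.9, -0.6, 0.4]
opening: 0.0512
```

```bash
python3 - <<'E'
from bench import manip
from h import *
c=manip.camera("wrist");cv2.imwrite("pics/w22.png",c["color"])
s=manip.observe();now(s)
def lv(P):
    A=np.c_[P[:,:2],np.ones(len(P))]; return np.round(np.linalg.lstsq(A,P[:,2],rcond=None)[0][:2],4)
for n in ("wrist","top","side"):
    c=manip.camera(n);W=pts(c).reshape(-1,3);print(n)
    def sel(lo,hi): return W[((W>lo)&(W<hi)).all(1)]
    try:
        P=sel([.5,-.03,.072],[.58,.03,.083]);print("fintop",len(P),P.mean(0),rect(P),lv(P))
        P=sel([.50,.0,.0395],[.59,.01,.049]);print("strip",len(P),P.mean(0),lv(P))
        P=sel([.45,-.17,.02],[.70,.09,.16]);print("bracket",rect(P))
        P=sel([.45,-.12,.024],[.57,-.04,.036]);print("base",P.mean(0),lv(P),P[:,0].min())
        P=sel([.59,-.03,.136],[.65,.03,.15]);print("knob",len(P),P.mean(0),cv2.minEnclosingCircle((P[:,:2]*1000).astype(np.float32)))
        P=sel([.45,-.03,.012],[.54,.04,.08]);P=P[np.abs(P[:,1]-.009)<.02];print("tail minx",np.percentile(P[:,0],[0,.5,1,2]))
    except Exception as e: print(e)
E
```

```text
t 22.75 tcp [371.8  18.3 230. ] yawy 85.5 tilt [-0.017 -0.003] q [ 0.05 -0.15 -0.31  1.42 -0.    0.13] F [-0.7  0.7 -0.2] op 51.3
wrist
fintop 441 [0.53147532 0.00547816 0.07709951] ((533.433349609375, 5.254096031188965), (10.947278022766113, 34.33372497558594), 85.64873504638672) [0.0453 0.0061]
strip 216 [0.54430845 0.00541718 0.04288422] [ 0.0244 -0.0028]
bracket ((572.2470092773438, -37.848175048828125), (229.9216766357422, 143.59593200683594), 86.71339416503906)
base [ 0.54141657 -0.05681955  0.02947169] [0.0139 0.0066] 0.5069075393706259
knob 0 [nan nan nan] ((0.0, 0.0), 0.0)
tail minx [0.50255159 0.50315894 0.50329719 0.50353276]
top
fintop 63 [0.53726061 0.00750879 0.07835851] ((537.126953125, 6.38295841217041), (12.022090911865234, 31.282533645629883), 88.32807159423828) [ 0.0021 -0.0544]
strip 70 [0.55681491 0.0055921  0.04393629] [ 0.0487 -0.1425]
bracket ((580.1099243164062, -36.904380798339844), (230.2455291748047, 152.55450439453125), 86.07732391357422)
base [ 0.54137617 -0.08040155  0.03030469] [ 0.0034 -0.002 ] 0.5106621688367018
knob 95 [6.19394448e-01 4.33659876e-04 1.43385883e-01] ((619.1473388671875, 0.5346378087997437), 12.57456111907959)
tail minx [0.50645217 0.50655357 0.50658183 0.50675277]
side
fintop 77 [0.53592741 0.00763102 0.07675459] ((536.1549682617188, 6.293942451477051), (16.117326736450195, 31.432392120361328), 88.4045639038086) [-0.0161  0.0666]
strip 72 [0.56123047 0.00601285 0.04367491] [0.0251 0.119 ]
bracket ((580.20166015625, -36.93616485595703), (238.6326446533203, 152.96287536621094), 86.19464874267578)
base [ 0.54118096 -0.07970643  0.02950808] [0.0061 0.0032] 0.5113586209940159
knob 101 [0.61894718 0.00205414 0.14215131] ((618.8412475585938, -0.07950735092163086), 14.105595588684082)
tail minx [0.50632848 0.50651512 0.50661848 0.50782553]<stdin>:15: RuntimeWarning: Mean of empty slice.
  ret = um.true_divide(
```

View pics/w22.png

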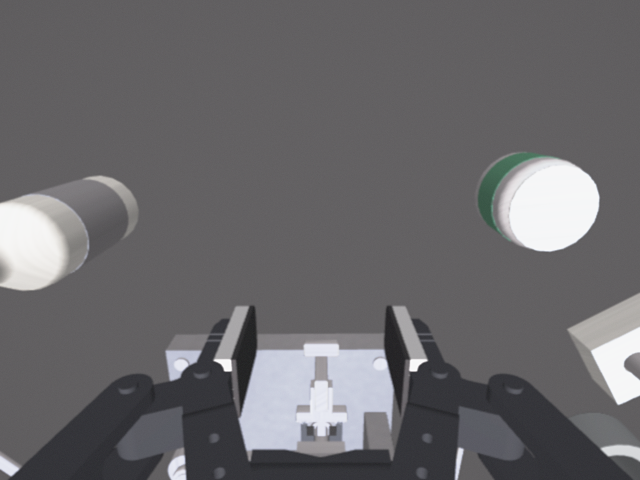

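Call:
arm_command(
  series=[
    [[-14, 0, -1, 0, -0.2, 0, 0.6], [-24, 0, -1, 0, -0.2, 0, 0.6], [-28, 0, -1, 0, -0.2, 0, 0.6], [-28, 0, -1, 0, -0.1, 0, 0.6], [-28, 0, -1, 0, -0.1, 0, 0.6], [-28, 0, -1, 0, -0.1, 0, 0.6], [-28, 0, -1, 0, 0, 0, 0.6], [-28, 0, -1, 0, 0, 0, 0.6], [-22, 0, -1, 0, 0, 0, 0.6], [-12, 0, -1, 0, 0, 0, 0.6], [0, 0, 0, 0, 0, 0, 0.6], [0, 0, 0, 0, 0, 0, 0.6]],
  ],
)

```text
clock: 23.9
tcp_pos: [0.6273, -0.0028, 0.227]
eef_rot: [[-0.997, 0.08, -0.011], [0.08, 0.997, -0.004], [0.01, -0.005, -1.0]]
force: [-0.3, -0.3, -0.5]
opening: 0.0513
```

```bash
cat > meas.py <<'E'
from bench import manip
from h import *
import sys
s=manip.observe();now(s)
c=manip.camera("wrist");cv2.imwrite(sys.argv[1],c["color"])
W=pts(c).reshape(-1,3)
def sel(lo,hi): return W[((W>lo)&(W<hi)).all(1)]
for n,lo,hi in [("fintop",[.5,-.03,.072],[.58,.03,.083]),("knobtop",[.58,-.04,.136],[.66,.04,.15]),("lug",[.57,-.05,.092],[.66,.09,.1025]),("bracket",[.45,-.17,.02],[.70,.09,.16])]:
    P=sel(lo,hi)
    if len(P)>20: print(n,len(P),np.round(P.mean(0)*1000,1),rect(P),np.round(np.percentile(P[:,0],[1,99])*1000,1),cv2.minEnclosingCircle((P[:,:2]*1000).astype(np.float32)))
E
python3 meas.py pics/w23.png
```

```text
t 23.9 tcp [627.3  -2.8 227. ] yawy 85.4 tilt [-0.011 -0.004] q [-0.    0.33  0.21  1.46 -0.    0.08] F [-0.3 -0.3 -0.5] op 51.3
fintop 882 [534.    5.7  77.3] ((534.3451538085938, 5.426259994506836), (11.658487319946289, 33.15105438232422), 85.88584899902344) [518.  550.7] ((534.351806640625, 5.504027843475342), 17.08228874206543)
knobtop 1410 [615.6  -0.8 142.2] ((616.3446655273438, -0.8564510345458984), (25.213363647460938, 25.088138580322266), 17.43730354309082) [604.3 628.4] ((616.5469970703125, -0.7805482745170593), 12.97068977355957)
lug 6825 [615.2  28.5  97.5] ((617.9154052734375, 20.94029426574707), (94.08313751220703, 50.56241989135742), 85.86892700195312) [591.  643.5] ((617.5175170898438, 20.602523803710938), 52.51548767089844)
bracket 49573 [576.  -34.4  53. ] ((577.7404174804688, -38.311439514160156), (231.2124481201172, 152.0279541015625), 86.2424545288086) [509.5 646.3] ((583.2340087890625, -38.289031982421875), 134.26637268066406)
```

View pics/w23.png

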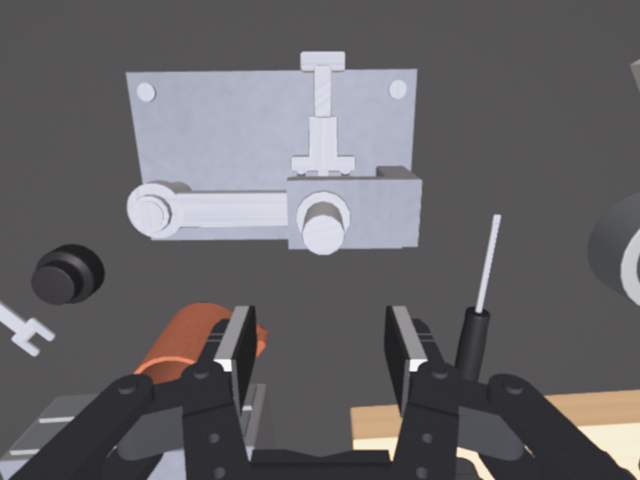

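```bash
python3 - <<'E'
from bench import manip
from h import *
s=manip.observe()
plan(s,[.5345,.0055,.14],86,7,.6)
E
```

```text
[[13.1, 0.2, 12.5, -0.0, -0.1, -0.1, 0.6], [13.1, 0.2, 12.5, -0.0, -0.1, -0.1, 0.6], [13.2, 0.2, 12.5, -0.0, -0.1, -0.1, 0.6], [13.2, 0.2, 12.5, -0.0, -0.1, -0.1, 0.6], [13.2, 0.2, 12.5, -0.0, -0.1, -0.1, 0.6], [13.2, 0.2, 12.4, -0.0, -0.1, -0.1, 0.6], [13.2, 0.3, 12.4, -0.0, -0.1, -0.1, 0.6]]
```

Call:
arm_command(
  series=[
    [[14, 0.2, 0, 0, -0.1, -0.1, 0.6], [16, 0.2, 0, 0, -0.1, -0.1, 0.6], [16, 0.2, 2, 0, -0.1, 0, 0.6], [16, 0.2, 10, 0, -0.1, 0, 0.6], [14, 0.2, 16, 0, -0.1, 0, 0.6], [8, 0.2, 18, 0, -0.1, 0, 0.6], [2, 0.2, 18, 0, 0, 0, 0.6], [0, 0, 10, 0, 0, 0, 0.6], [0, 0, 0, 0, 0, 0, 0.6], [0, 0, 0, 0, 0, 0, 0.6]],
  ],
)

```text
clock: 24.78
tcp_pos: [0.5287, 0.0056, 0.1517]
eef_rot: [[-0.997, 0.076, 0.001], [0.076, 0.997, -0.005], [-0.002, -0.005, -1.0]]
force: [0.6, 0.9, 0.7]
opening: 0.0516
```

```bash
python3 meas.py pics/w24.png; python3 - <<'E'
from bench import manip
from h import *
s=manip.observe()
plan(s,[.5345,.0055,.05],86,6,.6)
E
```

```text
t 24.78 tcp [528.7   5.6 151.7] yawy 85.7 tilt [ 0.001 -0.005] q [ 0.01  0.14 -0.19  1.23 -0.    0.09] F [0.6 0.9 0.7] op 51.6
fintop 1086 [532.7   5.6  77.2] ((533.8323364257812, 5.391818523406982), (11.453060150146484, 34.197235107421875), 86.06177520751953) [517.1 550.4] ((533.934814453125, 6.292869567871094), 17.444181442260742)
knobtop 580 [ 6.060e+02 -3.000e-01  1.399e+02] ((607.1113891601562, -0.8720607757568359), (8.455827713012695, 23.088268280029297), 0.48423832654953003) [603.3 610.4] ((611.3392333984375, -0.8363275527954102), 11.544233322143555)
lug 5757 [611.4  14.   97.4] ((616.7939453125, 11.43187141418457), (75.27473449707031, 51.81194305419922), 85.90208435058594) [589.8 642.7] ((616.8856201171875, 10.29991340637207), 44.205509185791016)
bracket 56164 [570.  -32.6  49.8] ((569.874267578125, -37.96977996826172), (231.10018920898438, 138.2223663330078), 85.85160064697266) [507.4 636.4] ((566.1812744140625, -37.755672454833984), 126.5204849243164)
[[-0.9, 0.1, 17.0, -0.0, 0.0, -0.1, 0.6], [-0.9, 0.1, 17.0, -0.0, 0.0, -0.1, 0.6], [-0.9, 0.1, 17.0, -0.0, 0.0, -0.1, 0.6], [-0.9, 0.1, 17.0, -0.0, 0.0, -0.1, 0.6], [-0.9, 0.1, 17.0, -0.0, 0.0, -0.1, 0.6], [-0.9, 0.1, 17.0, -0.0, 0.0, -0.1, 0.6]]
```

View pics/w24.png

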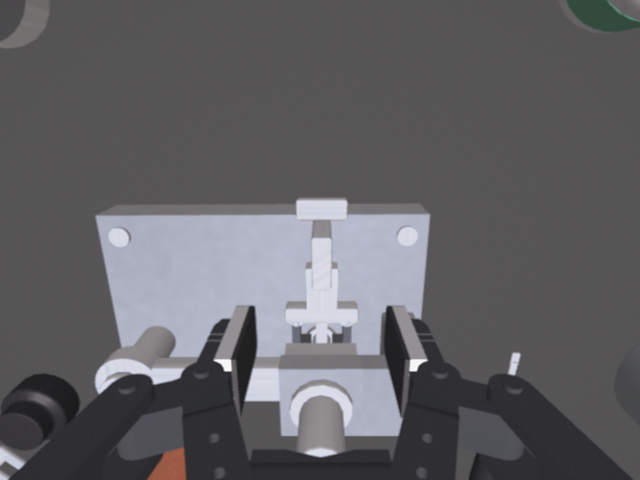

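```bash
python3 -c "
import cv2
a=cv2.imread('pics/w24.png')[280:380,270:380];cv2.imwrite('pics/w24c.png',cv2.resize(a,None,fx=6,fy=6,interpolation=cv2.INTER_CUBIC))"
```

```text
(no output)
```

View pics/w24c.png

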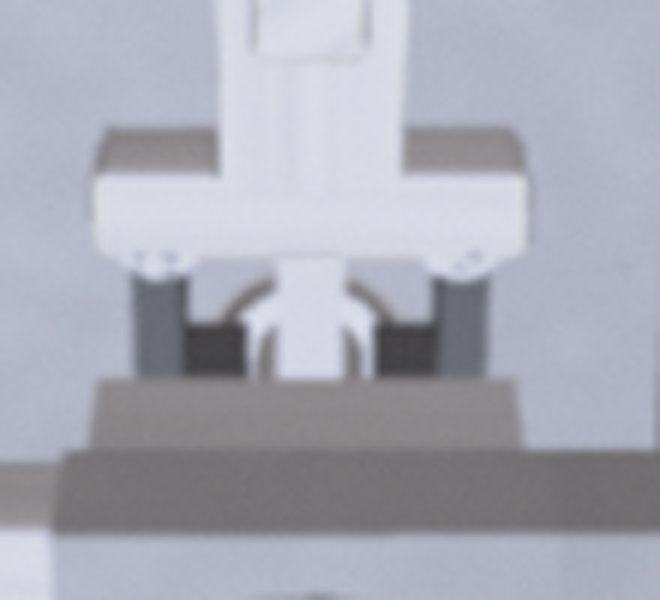

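Call:
arm_command(
  series=[
    [[-0.9, 0, 14, -0.1, 0, -0.1, 0.6], [-0.9, 0, 16, -0.1, 0, -0.1, 0.6], [-0.9, 0, 16, -0.1, 0, -0.1, 0.6], [-0.9, 0, 16, 0, 0, 0, 0.6], [-0.9, 0, 14, 0, 0, 0, 0.6], [-0.9, 0, 10, 0, 0, 0, 0.6], [0, 0, 4, 0, 0, 0, 0.6], [0, 0, 0, 0, 0, 0, 0.6], [0, 0, 0, 0, 0, 0, 0.6]],
  ],
)

```text
clock: 25.58
tcp_pos: [0.5441, 0.0049, 0.068]
eef_rot: [[-0.997, 0.07, 0.017], [0.07, 0.998, 0.001], [-0.017, 0.002, -1.0]]
force: [0.1, 0.7, 0.1]
opening: 0.0514
```

```bash
python3 meas.py pics/w25.png; python3 - <<'E'
from bench import manip
from h import *
s=manip.observe()
plan(s,[.5343,.0055,.05],86,2,.6)
E
```

```text
t 25.58 tcp [544.1   4.9  68. ] yawy 86.0 tilt [0.017 0.001] q [ 0.01  0.2  -0.32  1.04  0.    0.08] F [0.1 0.7 0.1] op 51.4
fintop 3128 [532.7   1.3  77.3] ((543.0325317382812, 0.5700206756591797), (48.25815200805664, 46.99407958984375), 25.194387435913086) [516.9 551. ] ((544.078125, 0.017360687255859375), 32.17410659790039)
lug 545 [595.9  59.5  95.6] ((596.25830078125, 59.60105514526367), (14.261536598205566, 4.688683032989502), 87.30582427978516) [594.  598.3] ((595.6485595703125, 59.65747833251953), 7.232329368591309)
bracket 127295 [548.5 -22.   70.8] ((573.1561279296875, -38.7369384765625), (231.79530334472656, 146.28558349609375), 85.08409118652344) [507.4 629.8] ((569.3995971679688, -37.83656692504883), 127.98477172851562)
[[5.1, -0.1, 9.0, 0.1, 0.5, -0.0, 0.6], [5.0, -0.1, 9.0, 0.1, 0.5, -0.0, 0.6]]
```

View pics/w25.png

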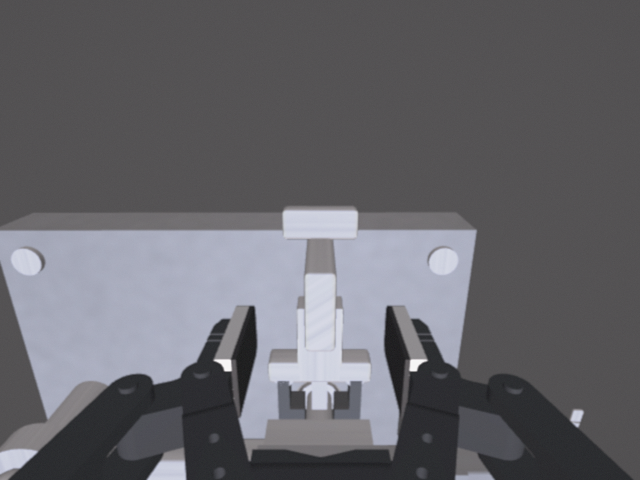

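Call:
arm_command(
  series=[
    [[5, 0, 8, 0, 0.5, 0, 0.6], [4.5, 0, 8, 0, 0.4, 0, 0.6], [0.5, 0, 3, 0, 0, 0, 0.6], [0, 0, 0, 0, 0, 0, 0.6], [0, 0, 0, 0, 0, 0, 0.6]],
  ],
)

```text
clock: 26.05
tcp_pos: [0.5346, 0.0058, 0.0494]
eef_rot: [[-0.998, 0.07, 0.004], [0.07, 0.998, 0.002], [-0.004, 0.002, -1.0]]
force: [-0.0, 0.3, 0.5]
opening: 0.0512
```

```bash
python3 - <<'E'
from bench import manip
from h import *
s=manip.observe();now(s)
plan(s,[.5343,.0055,.05],86,2,.6)
E
```

```text
t 26.05 tcp [534.6   5.8  49.4] yawy 86.0 tilt [0.004 0.002] q [ 0.01  0.2  -0.35  1.01  0.    0.08] F [-0.   0.3  0.5] op 51.2
[[0.1, -0.2, -0.3, 0.1, 0.1, -0.0, 0.6], [0.1, -0.2, -0.3, 0.1, 0.1, -0.0, 0.6]]
```

Well aligned with the fin. I'll close on it.

Call:
arm_command(
  series=[
    [[0, -0.2, 0, 0.1, 0.2, 0, 0.3], [0, 0, 0, 0, 0, 0, 0], [0, 0, 0, 0, 0, 0, 0], [0, 0, 0, 0, 0, 0, 0], [0, 0, 0, 0, 0, 0, 0], [0, 0, 0, 0, 0, 0, 0], [0, 0, 0, 0, 0, 0, 0]],
  ],
)

```text
clock: 26.63
tcp_pos: [0.5345, 0.0055, 0.0499]
eef_rot: [[-0.998, 0.071, -0.0], [0.071, 0.998, 0.0], [0.0, 0.0, -1.0]]
force: [0.1, -0.6, -1.1]
opening: 0.0107
```

```bash
python3 - <<'E'
from bench import manip
from h import *
s=manip.observe();now(s)
E
```

```text
t 26.63 tcp [534.5   5.5  49.9] yawy 86.0 tilt [-0.  0.] q [ 0.01  0.21 -0.35  1.02  0.    0.08] F [ 0.1 -0.6 -1.1] op 10.7
```

Call:
arm_command(
  series=[
    [[1, 0, 0, 0, 0, 0, 0], [1, 0, 0, 0, 0, 0, 0], [0, 0, 0, 0, 0, 0, 0]],
  ],
)

```text
clock: 26.88
tcp_pos: [0.5328, 0.0057, 0.0499]
eef_rot: [[-0.998, 0.07, 0.001], [0.07, 0.998, 0.0], [-0.001, 0.0, -1.0]]
force: [-0.6, 0.4, -0.0]
opening: 0.0111
```

```bash
python3 - <<'E'
from bench import manip
from h import *
s=manip.observe();now(s)
E
```

```text
t 26.88 tcp [532.8   5.7  49.9] yawy 86.0 tilt [0.001 0.   ] q [ 0.01  0.2  -0.35  1.01  0.    0.08] F [-0.6  0.4 -0. ] op 11.1
```

Call:
arm_command(
  series=[
    [[0.8, 0, 0, 0, 0, 0, 0], [0, 0, 0, 0, 0, 0, 0]],
  ],
)

```text
clock: 27.05
tcp_pos: [0.5319, 0.0058, 0.0499]
eef_rot: [[-0.998, 0.07, 0.001], [0.07, 0.998, 0.0], [-0.001, 0.0, -1.0]]
force: [-0.7, -0.2, -0.3]
opening: 0.0112
```

```bash
python3 - <<'E'
from bench import manip
from h import *
s=manip.observe();now(s)
E
```

```text
t 27.05 tcp [531.9   5.8  49.9] yawy 86.0 tilt [0.001 0.   ] q [ 0.01  0.2  -0.35  1.01  0.    0.08] F [-0.7 -0.2 -0.3] op 11.2
```

Still no load, so the neck has free play inside the pocket. I'll release and lift off.

Call:
arm_command(
  series=[
    [[0, 0, 0, 0, 0, 0, 0.6], [0, 0, 0, 0, 0, 0, 0.6], [0, 0, 0, 0, 0, 0, 0.6], [0, 0, 0, 0, 0, 0, 0.6], [0, 0, -8, 0, 0, 0, 0.6], [0, 0, -16, 0, 0, 0, 0.6], [0, 0, -18, 0, 0, 0, 0.6], [4, 0, -20, 0, 0, 0, 0.6], [4, 0, -22, 0, 0, 0, 0.6], [2, 0, -24, 0, 0, 0, 0.6], [0, 0, -24, 0, 0, 0, 0.6], [0, 0, -22, 0, 0, 0, 0.6]],
  ],
)

```text
clock: 28.05
tcp_pos: [0.5179, 0.0065, 0.209]
eef_rot: [[-0.997, 0.07, -0.008], [0.07, 0.998, 0.0], [0.008, -0.0, -1.0]]
force: [1.2, 0.2, 0.2]
opening: 0.051
```

Call:
arm_command(
  series=[
    [[-8, 0, -20, 0, 0, 0, 0.6], [-16, 0, -8, 0, 0, 0, 0.6], [-20, 0, 0, 0, 0, 0, 0.6], [-20, 0, 0, 0, 0, 0, 0.6], [-18, 0, 0, 0, 0, 0, 0.6], [-14, 0, 0, 0, 0, 0, 0.6], [-6, 0, 0, 0, 0, 0, 0.6], [0, 0, 0, 0, 0, 0, 0.6], [0, 0, 0, 0, 0, 0, 0.6], [0, 0, 0, 0, 0, 0, 0.6]],
  ],
)

```text
clock: 28.88
tcp_pos: [0.6243, -0.0008, 0.2535]
eef_rot: [[-0.998, 0.07, 0.009], [0.07, 0.998, 0.001], [-0.009, 0.001, -1.0]]
force: [-0.5, 0.2, -0.2]
opening: 0.0514
```

```bash
python3 meas.py pics/w26.png; python3 - <<'E'
from bench import manip
from h import *
t0=np.load("pics/topim.npy")
for n in ("top","side"):
    c=manip.camera(n);cv2.imwrite(f"pics/{n}_end.png",c["color"])
    W=pts(c).reshape(-1,3)
    P=W[((W>[.5,-.03,.072])&(W<[.58,.03,.083])).all(1)]
    K=W[((W>[.59,-.03,.136])&(W<[.65,.03,.15])).all(1)]
    print(n,len(P),rect(P) if len(P) else '',K.mean(0) if len(K) else '')
E
```

```text
t 28.88 tcp [624.3  -0.8 253.5] yawy 86.0 tilt [0.009 0.001] q [-0.    0.32  0.25  1.49  0.    0.07] F [-0.5  0.2 -0.2] op 51.4
fintop 767 [531.2   6.   77.3] ((531.4102172851562, 6.071455001831055), (11.43256950378418, 33.62968444824219), 85.76531219482422) [514.8 548. ] ((531.4588012695312, 6.079689979553223), 17.260087966918945)
knobtop 1146 [615.8  -0.8 142.2] ((616.4962158203125, -0.8945026397705078), (24.945932388305664, 25.161392211914062), 23.484832763671875) [604.5 628.3] ((616.6583251953125, -1.0211341381072998), 13.028790473937988)
lug 5814 [615.4  28.4  97.5] ((617.90185546875, 20.930795669555664), (94.0660629272461, 50.858734130859375), 86.00431060791016) [590.9 643.8] ((617.6436157226562, 20.329200744628906), 52.436161041259766)
bracket 43290 [575.4 -34.7  52.5] ((576.041015625, -38.368316650390625), (230.8517608642578, 155.3472900390625), 86.010009765625) [507.9 646.3] ((582.7200927734375, -38.974700927734375), 134.09713745117188)
top 0  
side 79 ((533.1524658203125, 6.192812919616699), (15.012876510620117, 33.4012336730957), 88.06493377685547) [0.61943435 0.00119187 0.14158706]
```

View pics/w26.png

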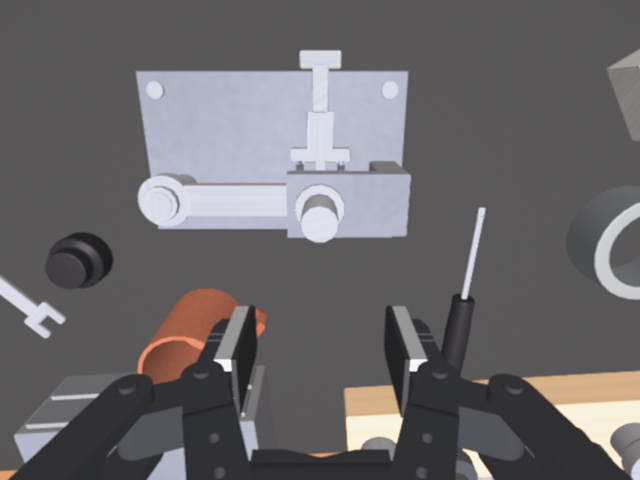

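View pics/side_end.png

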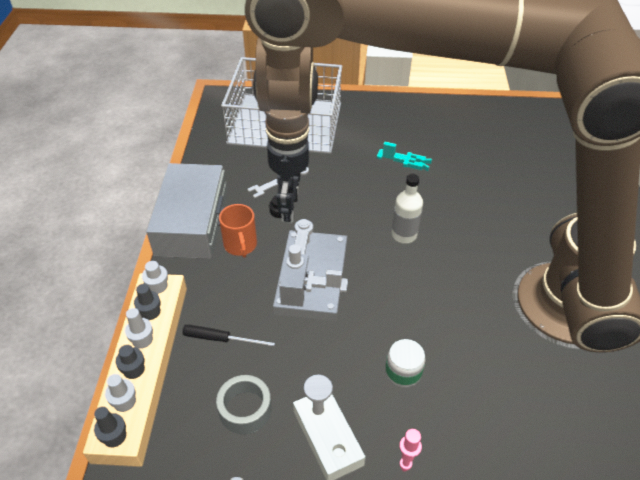

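```bash
python3 - <<'E'
from bench import manip
from h import *
print(manip.finish_job()); now(manip.observe())
E
```

```text
the job is handed in; nothing more can be done
None
the job is handed in; nothing more can be done
```

The job is handed in: the taper pin is seated in the bracket and the spring clip is on its neck. No verdict was reported, so success is judged only from my own checks. The clock read about 29 s of the 72 s.

**What I did**
- **Pin:** I took the grey knobbed taper pin from the parking block, not the pink look-alike or the plain pin, and drove it down through lug and link. It stopped on the collar at the predicted height with about 10 N.
- **Clip:** I slid the grey clip onto the neck from the front. The push took about 7 N and then dropped away as the neck passed the jaws.
- **Correction:** The first push left the clip about 2.7 mm too far in, close to the 3.5 mm limit. I gripped it again, drew it back about 2.6 mm with almost no load, and let go.

**Last checks before handing in**
- **Pin:** The knob top measured 44.7 mm above the lug face, where 45 mm is nominal. The knob sits within about 0.3 mm of the hole centre worked out from the lug's outline.
- **Clip:** The pocket works out about 1 mm from the pin axis in the wrist picture, and the side camera agrees to within about 1 mm. The fin top height matches the clip resting on the base plate.
- **Surroundings:** In the last side picture the plain pin is still in its hole and the bystanders look unmoved. The gripper is well clear, with about zero force.

**What was less certain**
- The cameras differed from each other by 2–3 mm in absolute position, so I relied on distances measured within one picture.
- I could not see the jaws being closed directly at the end. I inferred it from the free play in the pocket and from the spacing of the jaw tips in an earlier top picture. The top camera's view of the clip was blocked by the arm in the last check.
- A rough slope fit to the clip's top, before the correction, gave 1.4 to 2.8 degrees (limit 7), and I did not repeat it afterwards.

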